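# Lock the pan arm with its castle nut and stack the weights

### The job

Make the weighing stand ready: first tighten the castle nut on the pan arm's pivot (clockwise from above) until its yellow stripe meets the yellow mark on the washer, then turn it on just a little further, to the first slot that lines up with the cotter hole in the stud (the scribed line on the stud's end shows the hole), and no further. Only then stack all the brass disc weights lying on the bench flat and centred on the round pan, the largest at the bottom and the smallest on top, and let go. Do not knock over or shift the dropper bottle, beaker, vial and tape roll near by.

Things in the scene. Friction and masses are not known exactly. Their poses are not given: they have to be found in the camera images.
- pivot_nut (a joint): angle of the castle nut on the pivot stud of the grey weighing stand (heavy, does not move). Grows as the nut is tightened, clockwise seen from above; 0 = tight, the yellow stripe on the nut's crown is level with the yellow mark on the washer; negative = still loose (starts at -2.4 to -1.3). It turns stiffly, ever more so as it tightens (0.2 to 0.3 N m) and stays where it is left. It does not rise or sink.
- nut_center (a point): on the axis of the dark steel castle nut, half-way up its hexagon. Hexagon 46 mm across flats, 25 mm high (12.5 mm below to 12.5 mm above this point); over it a narrower crown, 14 mm high, with six 10 mm slots, one above the middle of each flat. The stud's end stands 31.5 mm above this point. The washer under the nut is 68 mm across; take the hexagon by two opposite flats from above. The nut turns about the vertical through this point.
- slot (a point): middle of the nut's crown slot that comes first to the cotter hole after the nut is tight (the slot just clockwise of the yellow stripe), 21 mm out from the nut's axis, 33 mm above the nut's underside. The line from the nut's axis to this point is square to a pair of flats.
- cotter_hole (a point): point on the line of the cotter hole through the stud, 21 mm out from the stud's axis at the height of the slots. The slot is lined up when slot lies here. After the tight position this takes another 0.25 to 0.85 rad, differently at each start. The scribed black line on the stud's end has the same direction.
- pan_center (a point): centre of the upper face of the round steel pan (120 mm across, flat, 40 mm above the bench, with a lip 4 mm high and 4 mm wide round its edge) on the stand, 130 mm from the nut's axis.
- weight_a_center (a point): centre of the largest brass disc weight: 60 mm across, 16 mm thick, about 0.36 kg, lying flat; z axis = axis of the disc. None if absent.
- weight_b_center (a point): centre of the second brass disc weight: 52 mm across, 16 mm thick, about 0.27 kg. None if absent.
- weight_c_center (a point): centre of the third brass disc weight: 44 mm across, 16 mm thick, about 0.19 kg. None if absent.
- weight_d_center (a point): centre of the smallest brass disc weight: 36 mm across, 16 mm thick, about 0.13 kg. None if absent.
- stand: the grey weighing stand, base 92 x 235 mm; origin under the middle of its base; the nut lies 65 mm to its -y, the pan 65 mm to its +y
- weight_a: the largest disc weight; origin at the middle of its underside
- weight_b: the second disc weight; origin at the middle of its underside
- weight_c: the third disc weight; origin at the middle of its underside
- weight_d: the smallest disc weight; origin at the middle of its underside
- dropper_bottle: brown dropper bottle, 36 mm across, 100 mm tall, a bystander; origin under its middle
- beaker_tall: tall glass beaker, 49 mm across, 86 mm tall, a bystander; origin under its middle
- vial_1: small vial with white cap, 26 mm across, 55 mm tall, a bystander; origin under its middle
- tape_roll: roll of label tape lying flat, 62 mm across, 19 mm high, a bystander; origin under its middle
- microscope: white microscope with black eyepieces, fixed, 0.48 m tall, between the stand (on its left) and the weights (on its right); origin in the middle of its foot. It reaches 150 mm to the front (eyepieces, 0.38 to 0.48 m up) and 150 mm to either side: carry things round in front of it.
Not all that is in view belongs to the job. Leave any turquoise look-alike of the weight_c alone.

How it is judged:
By the outcome, as a careful person would: the job done as asked, in the order asked, and still so for the second after the job is handed in, with the robot touching nothing.
Of weight_a, weight_b, weight_c, weight_d only 3 to 4 are there at a start; the rules pass over those that are not, and their reading is None.
At some moment in a run one of weight_a may be knocked a few centimetres aside while the robot is not near it.
Once in a run the grip may slacken for a moment while it holds something.
It also fails if it takes over 210 s, if anything falls off the work surface, if the arm or the gripper's body presses on something with over 40 N, if the wrist force passes 120 N, or if a joint passes its speed limit or range.

### The arm

A 7-joint arm with a two-finger parallel gripper is mounted at the origin on a cart in front of the work surface, level with it; the furniture and walls round the work are solid. World frame = base frame: x ahead of the robot, y to its left, z up, the work surface at z = 0. Lengths are in m, angles in rad, forces in N, time in s.
With the tool pointing down it reaches from about 0.4 to 0.85 m from the base axis. Payload 4.5 kg.
Tool frame: the origin (TCP) lies on the centre line of the jaws, within the pads' length; the fingertips stand 25 mm ahead of it and the grasp point (between the pads) lies 6 mm ahead of it; z points along the fingers, y is the direction in which the jaws open and shut (so a half turn about z gives the same grasp; the last joint's range is limited). The gripper opens to 88 mm and grips with 3 to 60 N. Pads are 18 mm wide; open, the fingers measure 123 mm over their backs; the gripper's body (75 mm by 187 mm) begins 45 mm behind the grasp point.
Start: joints at [-1.104, 0.689, -0.195, 1.565, 0.157, 0.902, -0.215], TCP at [0.262, 0.567, 0.264] pointing down, gripper open.
Joint ranges: [-3.01, 3.01], [-0.46, 2.08], [-1.47, 1.51], [0.13, 2.56], [-1, 4.14], [0.04, 2.09], [-2.66, 2.66]. Speed limits (rad/s): [2.57, 2.57, 3.14, 3.14, 3.14, 3.14, 3.14].

### API

Orientations are given as a unit quaternion [x, y, z, w].
In Python, from plant import r, eyes gives the robot as it stands.
- The arm moves only by the tool servo_tool, never from a script. Its argument "deltas" is a list of rows, each an object of numbers: "dx", "dy", "dz": the shift along the tool's x, y, z in units of 60 mm (1.0 is 60 mm); "ax", "ay", "az": the turn, a rotation vector about the tool's x, y, z in units of 6 degrees (1.0 is 6 degrees); "hand": the finger opening in mm, from 0 to 88.1. A call has 1 to 10 rows; each row is the pose to reach, as a shift and turn from the pose commanded when the call began, along the tool's axes at that moment; what a row does not reach only later rows make up. A row lasts 1/8 s, in which the tool goes at most 62.5 mm and 10.7 degrees, less where a joint would pass 70% of its speed; a pose out of reach is approached as far as the arm can. A call with a gripper value outside its range is refused whole. The fingers move at their own pace and stop on an object; "newtons" is the grip in N (left out, the last holds). Time passes only in rows, so rows that repeat a pose let the fingers close. It gives the time, the measured TCP pose, the force and the opening at its end, in the units of the state.
- r.get_state(): the state, without advancing time (a new reading comes with each control period).
- eyes.snapshot(name): name is "scene" or "top"; returns (picture, depth): 480x640x3 uint8, red, green, blue; 480x640 float32, m along the optical axis (not along the pixel's ray), 0 where there is no reading.
- eyes.camera_model(name): a dict with "fx", "fy", "cx", "cy" (pixels), "k1" (the pictures are not rectified: a ray, as slopes to the right and down, at radius r is drawn at 1 + k1 r^2 times it, then the intrinsics apply), "pose" (4x4, takes a point from camera to world coordinates). Camera axes: x right, y up, looking along -z (the intrinsics and any distortion apply to the point x, -y, -z); pixel columns grow to the right and rows downward; lengths in m; the calibration is good to about 2 mm. A picture is of the moment at which its call begins. camera_model takes no time and is no camera call.
- r.finish_job(): hands the job in, once; it reports no verdict.
The state is a dict: "clock": time; "q": joint angles; "qd": joint speeds; "joint_torque": joint torques, N m; "tool_pos": TCP position; "eef_rot": TCP orientation; "contact_force": force on the tool from outside, world axes, zero at the start; "moment": the same for the moment, N m; "opening": opening from 0.0 (shut) to 1.0 (fully open).
Only numpy, scipy, OpenCV 4.12 (cv2) and the standard library are available. Lean on these libraries where they do the work, as an engineer would, in place of code of your own. Each camera call takes 0.05 s, during which the arm holds its last target.

## Working session

There is one attempt and no reset: what is moved stays moved. The work goes in short steps, Python scripts to look and compute and a tool call to move; the robot and the scene stay as the last step left them, time stands still between calls to the robot, and variables do not carry over. Pictures are saved under pics/ and viewed, and the job is handed in when it is done.

Besides the shell and the picture viewer there is one more tool, called as name([rows], argument=value, ...), one row to a line, values as JSON. servo_tool: Moves the arm, as the interface text tells. Its arguments: {"type":"object","properties":{"deltas":{"type":"array","items":{"type":"object","properties":{"dx":{"type":"number"},"dy":{"type":"number"},"dz":{"type":"number"},"ax":{"type":"number"},"ay":{"type":"number"},"az":{"type":"number"},"hand":{"type":"number"}}}},"newtons":{"type":"number"}},"required":["deltas"]}

```bash
mkdir -p pics; ls
cat > h.py <<'E'
import numpy as np, cv2
from plant import r, eyes
from scipy.spatial.transform import Rotation as R
def snap(name,fn=None):
    p,d=eyes.snapshot(name)
    np.savez('last_%s.npz'%name,p=p,d=d)
    if fn: cv2.imwrite('pics/'+fn,p[:,:,::-1])
    return p,d
def load(name):
    z=np.load('last_%s.npz'%name); return z['p'],z['d']
def ray(name,u,v):
    m=eyes.camera_model(name)
    x=(np.asarray(u,float)-m['cx'])/m['fx'];y=(np.asarray(v,float)-m['cy'])/m['fy']
    a,b=x.copy(),y.copy()
    for _ in range(20):
        s=1+m['k1']*(a*a+b*b); a=x/s;b=y/s
    return a,b
def px2w(name,u,v,depth):
    m=eyes.camera_model(name);a,b=ray(name,u,v);P=np.array(m['pose'])
    c=np.stack([a*depth,-b*depth,-depth*np.ones_like(a)],-1)
    return c@P[:3,:3].T+P[:3,3]
def px2z(name,u,v,z):
    m=eyes.camera_model(name);a,b=ray(name,u,v);P=np.array(m['pose'])
    c=np.stack([a,-b,-np.ones_like(a)],-1)@P[:3,:3].T
    t=(z-P[2,3])/c[...,2]
    return c*t[...,None]+P[:3,3]
def w2px(name,p):
    m=eyes.camera_model(name);P=np.array(m['pose'])
    c=(np.asarray(p,float)-P[:3,3])@P[:3,:3]
    x=c[...,0]/-c[...,2];y=-c[...,1]/-c[...,2];s=1+m['k1']*(x*x+y*y)
    return np.stack([x*s*m['fx']+m['cx'],y*s*m['fy']+m['cy']],-1)
def crop(name,u0,v0,w,hh,k,fn):
    p,d=load(name); c=p[v0:v0+hh,u0:u0+w,::-1]
    cv2.imwrite('pics/'+fn,cv2.resize(c,None,fx=k,fy=k,interpolation=cv2.INTER_CUBIC))
E
python3 - <<'E'
from h import *
for n in ('scene','top'):
    snap(n,n+'0.png'); print(n,eyes.camera_model(n))
s=r.get_state(); print(s)
E
```

```text
pics
scene {'fx': 453.9889273753075, 'fy': 453.9889273753075, 'cx': 323.88977359864015, 'cy': 230.72225547292228, 'k1': -0.09140124561351153, 'pose': array([[ 0.90213342,  0.33800053, -0.26816215,  0.32193205],
       [-0.43142175,  0.71463157, -0.5506151 , -0.6011009 ],
       [ 0.00552895,  0.61241927,  0.7905138 ,  0.82422478],
       [ 0.        ,  0.        ,  0.        ,  1.        ]])}
top {'fx': 539.0103093772666, 'fy': 539.0103093772666, 'cx': 325.0941068871036, 'cy': 246.09583912824633, 'k1': -0.150252411271534, 'pose': array([[-0.00453276,  0.99461076, -0.10358036,  0.44976094],
       [-0.99998748, -0.00472797, -0.00163915, -0.04639329],
       [-0.00212004,  0.10357163,  0.99461974,  1.35282767],
       [ 0.        ,  0.        ,  0.        ,  1.        ]])}
{'clock': 0.1, 'q': array([-1.10418823,  0.68986088, -0.19451082,  1.56620175,  0.15734257,
        0.90250568, -0.21513279]), 'qd': array([ 0.00044986, -0.0003611 , -0.00067403, -0.00286836,  0.00087442,
       -0.00097538,  0.00090002]), 'joint_torque': array([-3.23669155e-03, -5.28501248e+01, -1.27141658e+00, -1.53837901e+01,
       -5.25506528e-02,  2.03995223e-03,  4.67555833e-05]), 'tool_pos': array([0.26197673, 0.56688817, 0.26302466]), 'eef_rot': array([ 2.14690516e-01,  9.76681809e-01, -7.85538389e-04, -9.19297935e-05]), 'contact_force': array([-0.93461221,  0.05115542, -0.81195617]), 'moment': array([-0.03168471, -0.02010462,  0.0088813 ]), 'opening': 0.9999528781436012}
```

View pics/scene0.png

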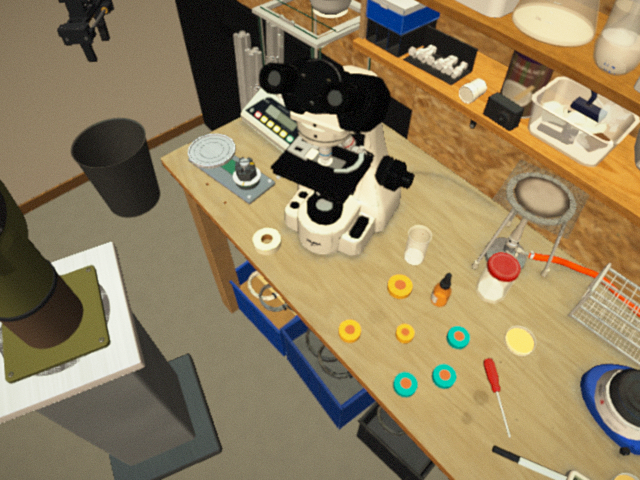

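View pics/top0.png

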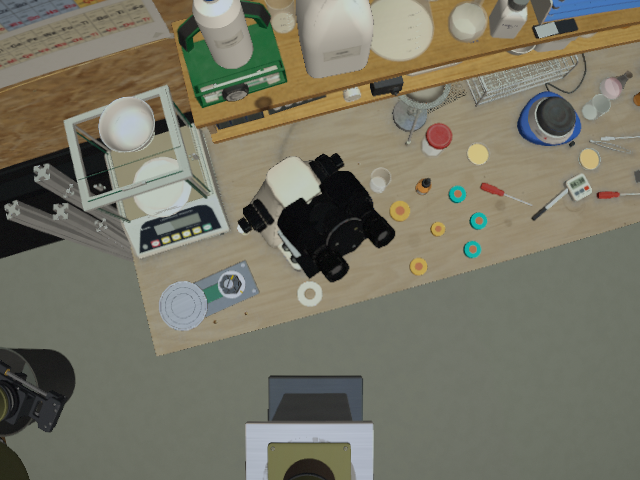

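Run:
```python
from h import *
crop('top',145,245,130,95,6,'t_st.png')
crop('top',350,160,150,110,5,'t_w.png')
crop('scene',180,120,110,90,7,'s_st.png')
```

```text
(no output)
```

View pics/t_st.png

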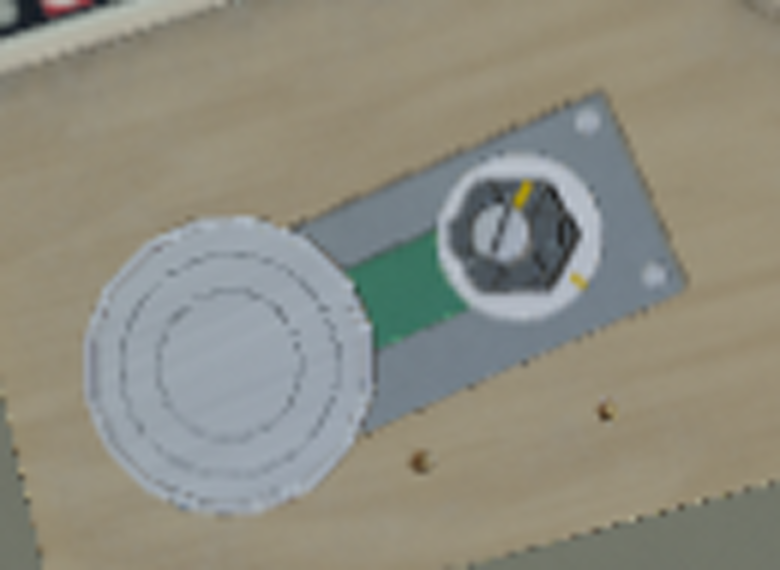

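View pics/t_w.png

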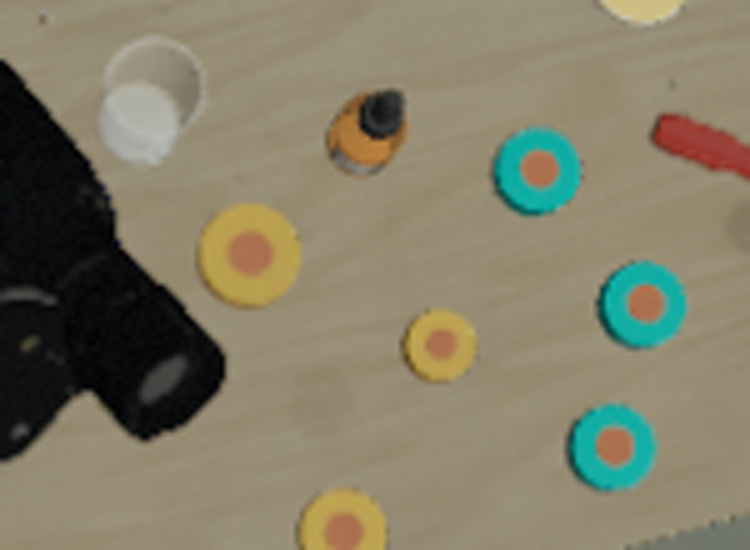

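View pics/s_st.png

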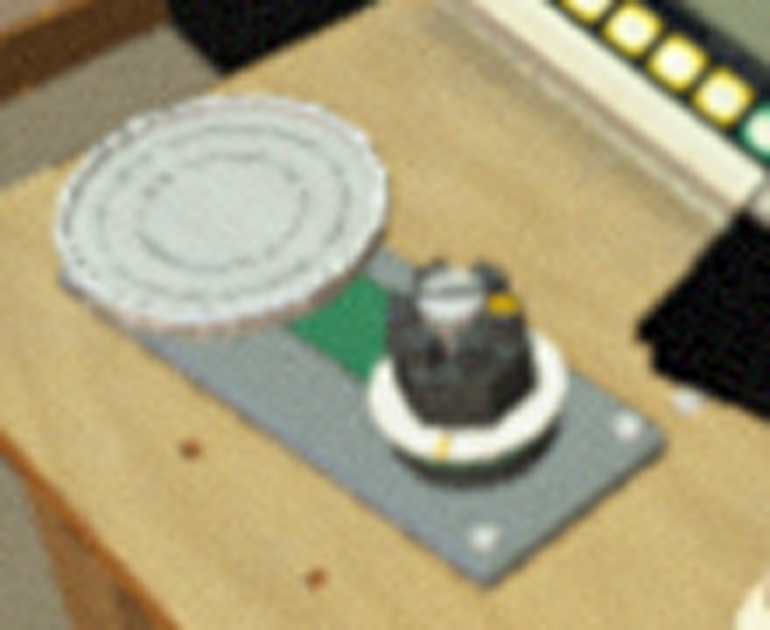

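```bash
cat > meas.py <<'E'
from h import *
def weights(name):
    p,d=load(name); hsv=cv2.cvtColor(p,cv2.COLOR_RGB2HSV)
    m=((hsv[...,0]>=18)&(hsv[...,0]<=28)&(hsv[...,1]>130)&(hsv[...,2]>100)).astype(np.uint8)
    n,l,st,c=cv2.connectedComponentsWithStats(m)
    out=[]
    for i in range(1,n):
        if st[i,4]<60: continue
        cs,_=cv2.findContours((l==i).astype(np.uint8),cv2.RETR_EXTERNAL,cv2.CHAIN_APPROX_NONE)
        pt=max(cs,key=len)[:,0,:].astype(float)
        P=px2z(name,pt[:,0],pt[:,1],0.016)
        A=np.c_[2*P[:,:2],np.ones(len(P))]; b=(P[:,:2]**2).sum(1)
        s=np.linalg.lstsq(A,b,rcond=None)[0]; rad=np.sqrt(s[2]+s[0]**2+s[1]**2)
        if rad>0.05 or rad<.012 : continue
        out.append((c[i].round(1),s[:2].round(4),round(2*rad,4)))
    return out
if __name__=='__main__':
    for n in('top','scene'):
        print(n)
        for o in weights(n): print(o)
E
python3 - <<'E'
from meas import *
for n in('top','scene'):
    print(n)
    for o in weights(n): print(o)
p,d=load('top')
def pt(n,u,v):
    p,d=load(n); dd=np.median(d[v-1:v+2,u-1:u+2]); return px2w(n,u,v,dd).round(4)
print('stud',pt('top',145+int(502/6),245+int(235/6)),'pan',pt('top',145+39,245+61), 'washer',pt('top',145+98,245+45),'base',pt('top',250,285))
print('green',pt('top',145+66,245+48))
print('scene stud',pt('scene',180+int(445/7),120+int(300/7)),'pan',pt('scene',180+31,120+30))
print('tape',pt('top',310,294),'dropper',pt('top',424,187),'beaker',pt('top',380,180),'vial?',pt('top',377,184))
E
```

```text
top
(array([84.8,  2.5]), array([1.3029, 0.6271]), np.float64(0.0564))
(array([197.5,  36.6]), array([1.1586, 0.2973]), np.float64(0.0249))
(array([399.1, 210.7]), array([ 0.678 , -0.2314]), np.float64(0.0484))
(array([437.1, 228.8]), array([ 0.6316, -0.3268]), np.float64(0.0331))
(array([417.8, 266.2]), array([ 0.5376, -0.2756]), np.float64(0.0402))
scene
(array([468.1, 130.5]), array([1.1105, 0.1075]), np.float64(0.0362))
(array([399.3, 286.7]), array([ 0.6747, -0.2355]), np.float64(0.057))
(array([257., 284.]), array([ 0.4107, -0.1048]), np.float64(0.0252))
(array([275.3, 301.6]), array([ 0.4285, -0.1561]), np.float64(0.0262))
(array([349.2, 331.1]), array([ 0.535 , -0.2795]), np.float64(0.0477))
(array([404.4, 333.4]), array([ 0.629 , -0.3302]), np.float64(0.04))
(array([520.5, 341. ]), array([ 0.8244, -0.445 ]), np.float64(0.0404))
stud [0.4931 0.1864 0.0794] pan [0.4404 0.3022 0.041 ] washer [0.48   0.1583 0.0291] base [0.4928 0.1435 0.0116]
green [0.4725 0.2367 0.0344]
scene stud [0.4909 0.1865 0.0776] pan [0.4399 0.305  0.039 ]
tape [ 0.4702 -0.0059  0.0009] dropper [ 0.7287 -0.2874  0.0619] beaker [ 7.603e-01 -1.857e-01  5.000e-04] vial? [ 0.7497 -0.1778  0.0014]
```

Run:
```python
from h import *
for n in('top','scene'):
    ps=[eyes.snapshot(n)[0].astype(float) for _ in range(4)]
    a=np.mean(ps,0); np.save('avg_%s.npy'%n,a)
    u,v=(w2px(n,[0.493,0.187,0.075])).round().astype(int)
    c=a[v-20:v+20,u-20:u+20].clip(0,255).astype(np.uint8)[:,:,::-1]
    cv2.imwrite('pics/nut_%s.png'%n,cv2.resize(c,None,fx=15,fy=15,interpolation=cv2.INTER_CUBIC)); print(n,u-20,v-20)
```

```text
top 208 264
scene 224 142
```

View pics/nut_top.png

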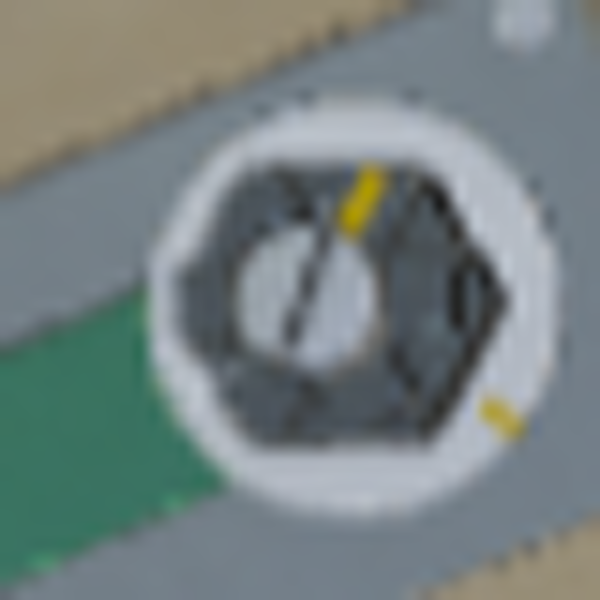

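View pics/nut_scene.png

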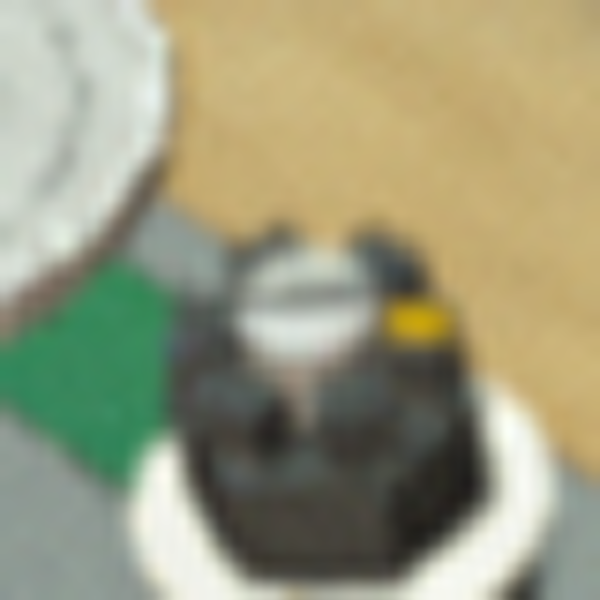

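Run:
```python
from h import *
def W(n,U,V,z):
    o={'top':(208,264),'scene':(224,142)}[n]
    return px2z(n,o[0]+(U+.5)/15-.5,o[1]+(V+.5)/15-.5,z)
def ang(a,b): return np.degrees(np.arctan2(b[1]-a[1],b[0]-a[0])).round(1)
c=W('top',310,297,.0785); print('stud',c)
print('line',ang(W('top',291,345,.0785),W('top',327,232,.0785)))
cw=W('top',354,307,.033);print('washer c',cw)
print('mark',ang(cw,W('top',502,418,.0345)),ang(c,W('top',502,418,.0345)))
print('stripe',ang(c,W('top',363,202,.0735)), 'stripe seg',ang(W('top',350,232,.0735),W('top',376,170,.0735)))
print('flat edge top',ang(W('top',255,163,.0595),W('top',415,165,.0595)),'bottom',ang(W('top',260,445,.0595),W('top',430,443,.0595)))
print('pan dir',ang(c,[.4404,.3035]))
cs=W('scene',308,305,.0785);print('scene stud',cs)
print('line',ang(W('scene',245,303,.0785),W('scene',368,290,.0785)))
print('stripe',ang(cs,W('scene',418,322,.0735)))
# PCA of line
for n in('top','scene'):
    a=np.load('avg_%s.npy'%n).mean(2)
    cc=c if n=='top' else cs
    q=w2px(n,cc); u0,v0=q.round().astype(int)
    best=[]
    uu,vv=np.meshgrid(np.arange(u0-7,u0+8),np.arange(v0-7,v0+8))
    P=px2z(n,uu.ravel(),vv.ravel(),.0785)[:,:2]-cc[:2]; g=a[vv,uu].ravel()
    for rr in(.0065,.0075,.0085):
        m=np.hypot(*P.T)<rr
        w=np.clip(np.percentile(g[m],70)-g[m]-15,0,None); Q=P[m]; mu=(w[:,None]*Q).sum(0)/w.sum()
        C=np.cov(Q.T,aweights=w); e,vv_=np.linalg.eigh(C); print(n,rr,mu,np.degrees(np.arctan2(vv_[1,1],vv_[0,1])).round(1)%180,e)
```

```text
stud [0.49467748 0.18615348 0.0785    ]
line -17.3
washer c [0.49463669 0.18715641 0.033     ]
mark -126.2 -127.4
stripe -26.0 stripe seg -22.4
flat edge top -90.8 bottom -89.3
pan dir 114.8
scene stud [0.49312592 0.18482606 0.0785    ]
line -16.9
stripe -20.9
top 0.0065 [0.00068211 0.00078601] 160.9 [1.01264382e-06 1.50278005e-05]
top 0.0075 [-0.00039058  0.00109222] 162.1 [8.62060169e-07 2.03607867e-05]
top 0.0085 [0.00060519 0.0007594 ] 161.2 [7.78834992e-07 2.75331321e-05]
scene 0.0065 [0.00089685 0.00170067] 159.8 [2.72210329e-06 1.15464308e-05]
scene 0.0075 [0.00205733 0.00151462] 162.5 [1.83804882e-06 1.82873273e-05]
scene 0.0085 [0.00113147 0.00173383] 158.3 [4.25350526e-06 2.15936447e-05]
```

Run:
```python
from h import *
c=np.array([.4945,.1862])
for n in('top','scene'):
    p,d=load(n)
    vv,uu=np.mgrid[0:480,0:640]
    W=px2w(n,uu.ravel(),vv.ravel(),d.ravel()); ok=(d.ravel()>0)
    W=W[ok]; r_=np.hypot(*(W[:,:2]-c).T); th=np.degrees(np.arctan2(W[:,1]-c[1],W[:,0]-c[0]))
    for lo in range(-180,180,20):
        m=(th>=lo)&(th<lo+20)&(W[:,2]>.09)&(r_<.4)&(r_>.02)
        if m.any():
            i=np.argmin(np.where(m,r_,9)); print(n,lo,r_[i].round(3),W[i].round(3), 'maxz',W[m&(r_<.25)][:,2].max().round(2) if (m&(r_<.25)).any() else '')
# microscope extents
    m=(W[:,2]>.1)&(W[:,1]<.2)&(W[:,1]>-.25)&(W[:,0]<.85)&(W[:,0]>.35)
    print(n,W[m].min(0).round(3),W[m].max(0).round(3))
```

```text
top -100 0.181 [0.525 0.008 0.235] maxz 0.47
top -80 0.164 [0.575 0.043 0.234] maxz 0.46
top -60 0.151 [0.603 0.081 0.091] maxz 0.42
top -40 0.122 [0.607 0.138 0.139] maxz 0.36
top -20 0.128 [0.615 0.144 0.147] maxz 0.5
top 0 0.206 [0.689 0.254 0.307] maxz 0.32
top 20 0.206 [0.688 0.258 0.305] maxz 0.33
top 40 0.215 [0.657 0.326 0.096] maxz 0.33
top 60 0.283 [0.635 0.432 0.307] maxz 
top 120 0.309 [0.258 0.386 0.682] maxz 
top 140 0.304 [0.249 0.365 0.69 ] maxz 
top [ 0.483 -0.237  0.1  ] [0.85  0.199 0.729]
scene -100 0.18 [0.525 0.009 0.234] maxz 0.47
scene -80 0.165 [0.563 0.036 0.231] maxz 0.46
scene -60 0.168 [0.579 0.041 0.237] maxz 0.43
scene -40 0.125 [0.611 0.14  0.143] maxz 0.35
scene -20 0.13 [0.617 0.142 0.148] maxz 0.15
scene 0 0.204 [0.691 0.244 0.304] maxz 0.32
scene 20 0.206 [0.684 0.267 0.304] maxz 0.32
scene 40 0.22 [0.655 0.336 0.091] maxz 0.32
scene 60 0.28 [0.634 0.429 0.303] maxz 
scene 120 0.368 [0.254 0.465 0.327] maxz 
scene [ 0.482 -0.244  0.1  ] [0.85  0.183 0.526]
```

```bash
cat > mv.py <<'E'
from h import *
def delta(pos,yaw):
    """target TCP pos, world angle (deg) of tool y, tool pointing down"""
    s=r.get_state(); p=np.array(s['tool_pos']); M=R.from_quat(s['eef_rot'])
    y=np.radians(yaw); ty=np.array([np.cos(y),np.sin(y),0]); tz=np.array([0,0,-1.]); tx=np.cross(ty,tz)
    T=R.from_matrix(np.c_[tx,ty,tz])
    d=M.inv().apply(np.array(pos)-p)/.06; a=np.degrees((M.inv()*T).as_rotvec())/6
    print('d',d.round(3),'a',a.round(3))
def st():
    s=r.get_state(); M=R.from_quat(s['eef_rot']).as_matrix()
    print('t',round(s['clock'],2),'pos',np.round(s['tool_pos'],4),'yaw',np.degrees(np.arctan2(M[1,1],M[0,1])).round(2),'tz',M[:,2].round(3),'q',np.round(s['q'],2),'F',np.round(s['contact_force'],1),'M',np.round(s['moment'],2),'open mm',round(s['opening']*88.1,1))
E
python3 -c "
from mv import *
st(); delta([.494,.186,.16],60)"
```

```text
t 0.5 pos [0.2621 0.5674 0.2637] yaw 65.2 tz [-0. -0. -1.] q [-1.1   0.69 -0.19  1.57  0.16  0.9  -0.22] F [ 0.3  0.4 -0.1] M [-0.04 -0.03 -0.  ] open mm 88.6
d [-6.174 -4.149  1.728] a [-0.    -0.     0.867]
```

servo_tool([
  {"dx": -0.9, "dy": -0.6, "dz": 0.2, "az": 0.2, "hand": 88},
  {"dx": -1.8, "dy": -1.2, "dz": 0.4, "az": 0.4, "hand": 88},
  {"dx": -2.7, "dy": -1.8, "dz": 0.7, "az": 0.6, "hand": 88},
  {"dx": -3.5, "dy": -2.35, "dz": 1.0, "az": 0.87, "hand": 88},
  {"dx": -4.3, "dy": -2.9, "dz": 1.3, "az": 0.87, "hand": 88},
  {"dx": -5.1, "dy": -3.4, "dz": 1.6, "az": 0.87, "hand": 88},
  {"dx": -5.9, "dy": -3.95, "dz": 1.73, "az": 0.87, "hand": 88},
  {"dx": -6.17, "dy": -4.15, "dz": 1.73, "az": 0.87, "hand": 88},
  {"dx": -6.17, "dy": -4.15, "dz": 1.73, "az": 0.87, "hand": 88},
])

```text
schema error: expected keys dx, dy, dz, ax, ay, az, hand
```

```bash
python3 -c "
from mv import *
st(); delta([.494,.186,.16],60); snap('scene','s1.png'); crop('scene',170,60,200,150,4,'s1c.png')"
```

```text
t 0.5 pos [0.2621 0.5674 0.2637] yaw 65.2 tz [-0. -0. -1.] q [-1.1   0.69 -0.19  1.57  0.16  0.9  -0.22] F [ 0.3  0.4 -0.1] M [-0.04 -0.03 -0.  ] open mm 88.6
d [-6.174 -4.149  1.728] a [-0.    -0.     0.867]
```

View pics/s1c.png

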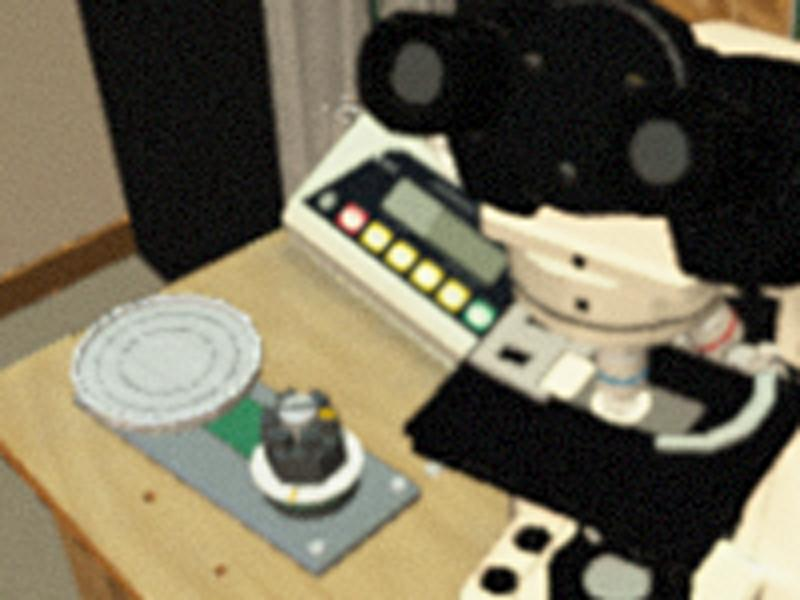

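The move was refused because every key is required in each row. The picture shows the nut at (300,430) in the crop, still untouched.

servo_tool([
  {"dx": -0.9, "dy": -0.6, "dz": 0.2, "ax": 0, "ay": 0, "az": 0.2, "hand": 88},
  {"dx": -1.8, "dy": -1.2, "dz": 0.4, "ax": 0, "ay": 0, "az": 0.4, "hand": 88},
  {"dx": -2.7, "dy": -1.8, "dz": 0.7, "ax": 0, "ay": 0, "az": 0.6, "hand": 88},
  {"dx": -3.5, "dy": -2.35, "dz": 1.0, "ax": 0, "ay": 0, "az": 0.87, "hand": 88},
  {"dx": -4.3, "dy": -2.9, "dz": 1.3, "ax": 0, "ay": 0, "az": 0.87, "hand": 88},
  {"dx": -5.1, "dy": -3.4, "dz": 1.6, "ax": 0, "ay": 0, "az": 0.87, "hand": 88},
  {"dx": -5.9, "dy": -3.95, "dz": 1.73, "ax": 0, "ay": 0, "az": 0.87, "hand": 88},
  {"dx": -6.17, "dy": -4.15, "dz": 1.73, "ax": 0, "ay": 0, "az": 0.87, "hand": 88},
  {"dx": -6.17, "dy": -4.15, "dz": 1.73, "ax": 0, "ay": 0, "az": 0.87, "hand": 88},
])

```text
clock: 1.68
tool_pos: [0.4948, 0.1841, 0.1598]
eef_rot: [0.261, 0.965, -0.0, 0.0]
contact_force: [-0.0, 0.9, -0.8]
opening: 0.997
```

```bash
python3 -c "
from mv import *
st(); delta([.494,.186,.16],60); snap('scene','s1.png'); crop('scene',170,60,200,150,4,'s1c.png')"
```

```text
t 1.68 pos [0.4948 0.1841 0.1598] yaw 59.73 tz [ 0.    -0.001 -1.   ] q [-0.32  0.73 -0.2   1.95  0.29  0.49  0.31] F [-0.   0.9 -0.8] M [-0.01  0.01 -0.05] open mm 87.8
d [ 0.028  0.021 -0.003] a [-0.003  0.007 -0.046]
```

View pics/s1c.png

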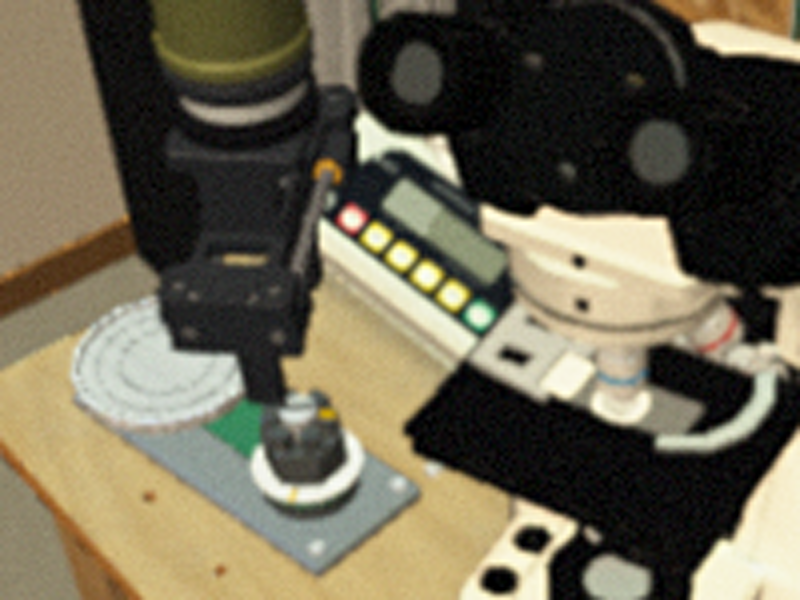

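servo_tool([
  {"dx": 0.02, "dy": 0.02, "dz": 0.5, "ax": 0, "ay": 0, "az": 0, "hand": 88},
  {"dx": 0.02, "dy": 0.02, "dz": 1.0, "ax": 0, "ay": 0, "az": 0, "hand": 88},
  {"dx": 0.02, "dy": 0.02, "dz": 1.3, "ax": 0, "ay": 0, "az": 0, "hand": 88},
  {"dx": 0.02, "dy": 0.02, "dz": 1.5, "ax": 0, "ay": 0, "az": 0, "hand": 88},
  {"dx": 0.02, "dy": 0.02, "dz": 1.6, "ax": 0, "ay": 0, "az": 0, "hand": 88},
  {"dx": 0.02, "dy": 0.02, "dz": 1.6, "ax": 0, "ay": 0, "az": 0, "hand": 88},
])

```text
clock: 2.48
tool_pos: [0.4932, 0.1884, 0.064]
eef_rot: [0.259, 0.966, 0.0, 0.0]
contact_force: [-0.2, -0.1, -0.5]
opening: 1.001
```

```bash
python3 -c "
from mv import *
st(); snap('scene','s2.png'); crop('scene',200,110,80,60,10,'s2c.png'); snap('top','t2.png'); crop('top',195,250,80,60,10,'t2c.png')"
```

```text
t 2.48 pos [0.4932 0.1884 0.064 ] yaw 60.03 tz [ 0.  0. -1.] q [-0.38  0.89 -0.12  1.99  0.34  0.27  0.26] F [-0.2 -0.1 -0.5] M [0.   0.01 0.01] open mm 88.2
```

View pics/s2c.png

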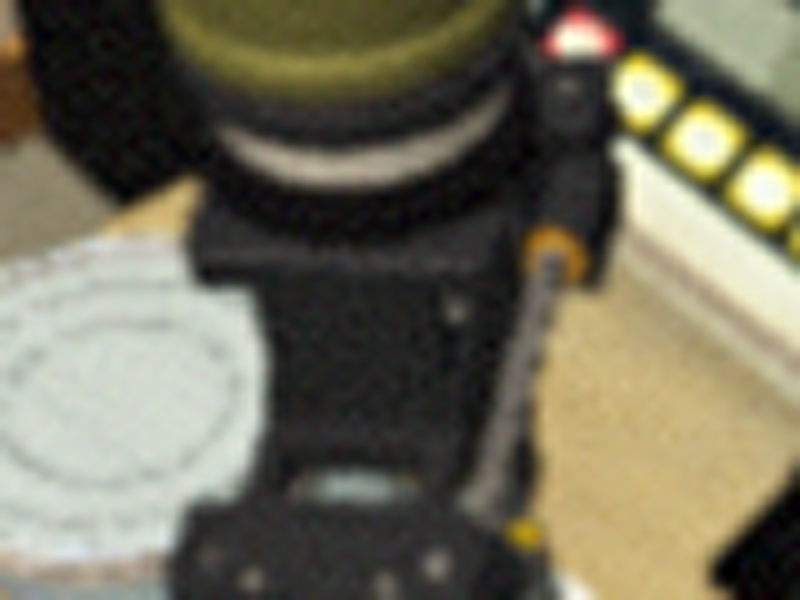

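View pics/t2c.png

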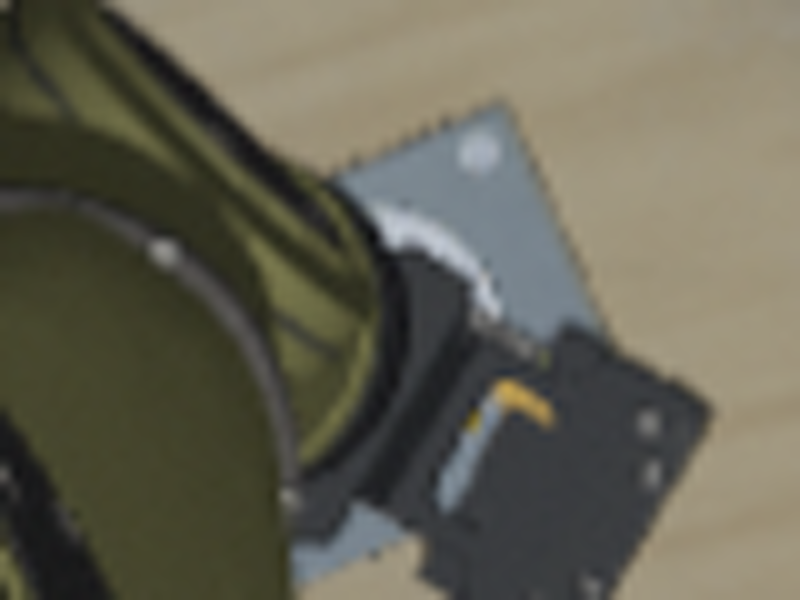

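servo_tool([
  {"dx": 0, "dy": -0.025, "dz": 0.02, "ax": 0, "ay": 0, "az": 0, "hand": 50},
  {"dx": 0, "dy": -0.025, "dz": 0.02, "ax": 0, "ay": 0, "az": 0, "hand": 40},
  {"dx": 0, "dy": -0.025, "dz": 0.02, "ax": 0, "ay": 0, "az": 0, "hand": 40},
  {"dx": 0, "dy": -0.025, "dz": 0.02, "ax": 0, "ay": 0, "az": 0, "hand": 40},
  {"dx": 0, "dy": -0.025, "dz": 0.02, "ax": 0, "ay": 0, "az": 0, "hand": 40},
  {"dx": 0, "dy": -0.025, "dz": 0.02, "ax": 0, "ay": 0, "az": 0, "hand": 40},
], newtons=20)

```text
clock: 3.32
tool_pos: [0.4939, 0.1886, 0.0628]
eef_rot: [0.258, 0.966, 0.002, 0.001]
contact_force: [2.6, 3.6, -2.9]
opening: 0.52
```

```bash
python3 -c "
from mv import *
st()"
```

```text
t 3.33 pos [0.4939 0.1886 0.0628] yaw 60.08 tz [ 0.003  0.004 -1.   ] q [-0.38  0.9  -0.12  1.99  0.34  0.27  0.26] F [ 2.6  3.6 -2.9] M [ 0.76 -0.44  0.13] open mm 45.8
```

servo_tool([
  {"dx": 0, "dy": 0.04, "dz": 0, "ax": 0, "ay": 0, "az": 0, "hand": 40},
  {"dx": 0, "dy": 0.04, "dz": 0, "ax": 0, "ay": 0, "az": 0, "hand": 40},
  {"dx": 0, "dy": 0.04, "dz": 0, "ax": 0, "ay": 0, "az": 0.5, "hand": 40},
  {"dx": 0, "dy": 0.04, "dz": 0, "ax": 0, "ay": 0, "az": 1.0, "hand": 40},
  {"dx": 0, "dy": 0.04, "dz": 0, "ax": 0, "ay": 0, "az": 1.5, "hand": 40},
  {"dx": 0, "dy": 0.04, "dz": 0, "ax": 0, "ay": 0, "az": 2.0, "hand": 40},
  {"dx": 0, "dy": 0.04, "dz": 0, "ax": 0, "ay": 0, "az": 2.0, "hand": 40},
], newtons=58)

```text
clock: 4.2
tool_pos: [0.4941, 0.1888, 0.0628]
eef_rot: [0.359, 0.933, 0.0, 0.0]
contact_force: [2.1, 3.0, -0.7]
opening: 0.517
```

```bash
python3 -c "
from mv import *
st()"
```

```text
t 4.2 pos [0.4941 0.1888 0.0628] yaw 47.88 tz [ 0.001  0.001 -1.   ] q [-0.4   0.9  -0.08  1.99  0.25  0.26  0.14] F [ 2.1  3.  -0.7] M [ 0.67 -0.51 -0.14] open mm 45.6
```

servo_tool([
  {"dx": 0, "dy": 0, "dz": 0, "ax": 0, "ay": 0, "az": 0.7, "hand": 40},
  {"dx": 0, "dy": 0, "dz": 0, "ax": 0, "ay": 0, "az": 1.5, "hand": 40},
  {"dx": 0, "dy": 0, "dz": 0, "ax": 0, "ay": 0, "az": 2.3, "hand": 40},
  {"dx": 0, "dy": 0, "dz": 0, "ax": 0, "ay": 0, "az": 3.1, "hand": 40},
  {"dx": 0, "dy": 0, "dz": 0, "ax": 0, "ay": 0, "az": 3.9, "hand": 40},
  {"dx": 0, "dy": 0, "dz": 0, "ax": 0, "ay": 0, "az": 4.7, "hand": 40},
  {"dx": 0, "dy": 0, "dz": 0, "ax": 0, "ay": 0, "az": 5.4, "hand": 40},
  {"dx": 0, "dy": 0, "dz": 0, "ax": 0, "ay": 0, "az": 6.0, "hand": 40},
  {"dx": 0, "dy": 0, "dz": 0, "ax": 0, "ay": 0, "az": 6.0, "hand": 40},
], newtons=58)

```text
clock: 5.32
tool_pos: [0.4944, 0.189, 0.0628]
eef_rot: [0.63, 0.777, 0.001, 0.0]
contact_force: [4.1, 3.4, -0.9]
opening: 0.519
```

```bash
python3 -c "
from mv import *
st()"
```

```text
t 5.33 pos [0.4944 0.189  0.0628] yaw 11.93 tz [ 0.001  0.001 -1.   ] q [-0.46  0.9   0.01  1.99 -0.05  0.25 -0.2 ] F [ 4.1  3.4 -0.9] M [ 0.71 -0.65 -0.09] open mm 45.8
```

servo_tool([
  {"dx": 0.01, "dy": 0.02, "dz": 0, "ax": 0, "ay": 0, "az": 0.7, "hand": 40},
  {"dx": 0.01, "dy": 0.02, "dz": 0, "ax": 0, "ay": 0, "az": 1.6, "hand": 40},
  {"dx": 0.01, "dy": 0.02, "dz": 0, "ax": 0, "ay": 0, "az": 2.5, "hand": 40},
  {"dx": 0.01, "dy": 0.02, "dz": 0, "ax": 0, "ay": 0, "az": 3.4, "hand": 40},
  {"dx": 0.01, "dy": 0.02, "dz": 0, "ax": 0, "ay": 0, "az": 4.3, "hand": 40},
  {"dx": 0.01, "dy": 0.02, "dz": 0, "ax": 0, "ay": 0, "az": 5.2, "hand": 40},
  {"dx": 0.01, "dy": 0.02, "dz": 0, "ax": 0, "ay": 0, "az": 6.1, "hand": 40},
  {"dx": 0.01, "dy": 0.02, "dz": 0, "ax": 0, "ay": 0, "az": 7.0, "hand": 40},
  {"dx": 0.01, "dy": 0.02, "dz": 0, "ax": 0, "ay": 0, "az": 7.5, "hand": 40},
  {"dx": 0.01, "dy": 0.02, "dz": 0, "ax": 0, "ay": 0, "az": 7.5, "hand": 40},
], newtons=58)

```text
clock: 6.58
tool_pos: [0.4949, 0.1889, 0.0628]
eef_rot: [0.879, 0.477, -0.0, 0.0]
contact_force: [3.2, 1.4, 0.0]
opening: 0.513
```

```bash
python3 -c "
from mv import *
st(); snap('scene','s3.png'); crop('scene',200,110,80,60,10,'s3c.png'); snap('top','t3.png'); crop('top',195,250,80,60,10,'t3c.png')"
```

```text
t 6.58 pos [0.4949 0.1889 0.0628] yaw -33.05 tz [ 0. -0. -1.] q [-0.53  0.91  0.13  1.99 -0.41  0.27 -0.63] F [3.2 1.4 0. ] M [ 0.15 -0.61 -0.07] open mm 45.2
```

View pics/s3c.png

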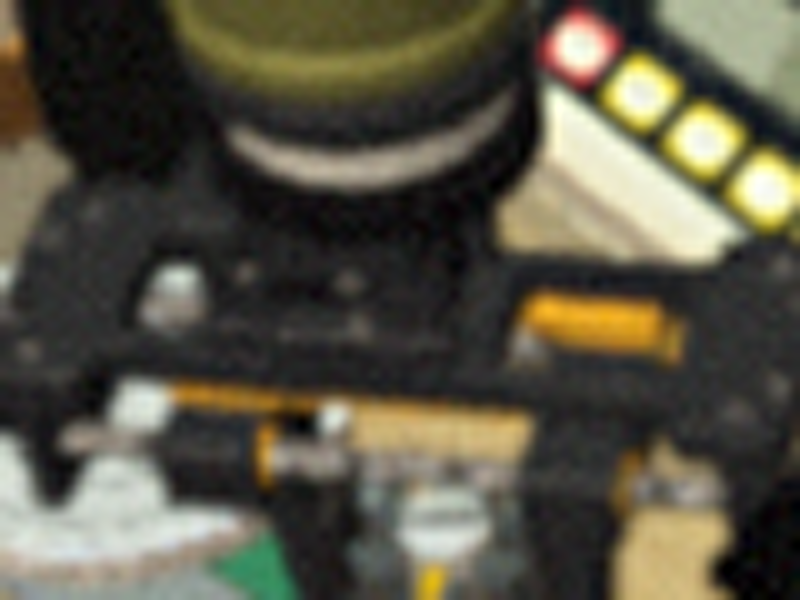

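View pics/t3c.png

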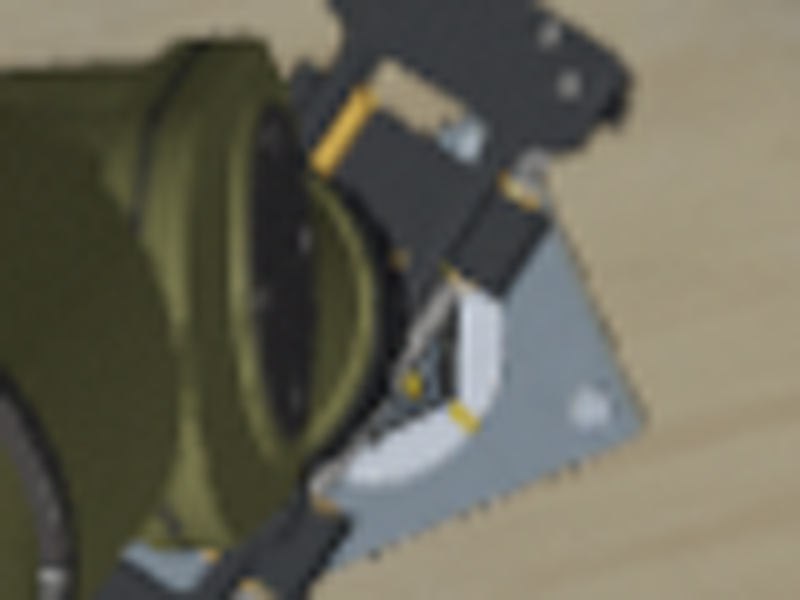

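```bash
python3 -c "
from mv import *
crop('scene',224,142,40,40,15,'s3d.png')"
```

```text
(no output)
```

View pics/s3d.png

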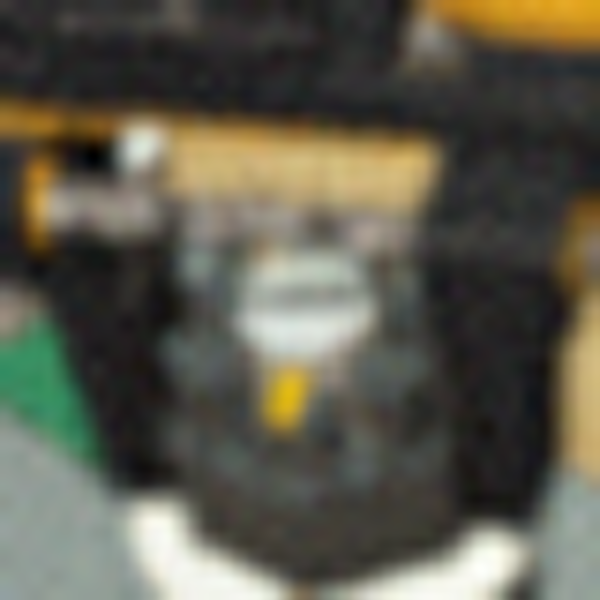

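servo_tool([
  {"dx": 0.01, "dy": 0.02, "dz": 0, "ax": 0, "ay": 0, "az": 0.6, "hand": 40},
  {"dx": 0.01, "dy": 0.02, "dz": 0, "ax": 0, "ay": 0, "az": 1.3, "hand": 40},
  {"dx": 0.01, "dy": 0.02, "dz": 0, "ax": 0, "ay": 0, "az": 2.1, "hand": 40},
  {"dx": 0.01, "dy": 0.02, "dz": 0, "ax": 0, "ay": 0, "az": 2.9, "hand": 40},
  {"dx": 0.01, "dy": 0.02, "dz": 0, "ax": 0, "ay": 0, "az": 3.7, "hand": 40},
  {"dx": 0.01, "dy": 0.02, "dz": 0, "ax": 0, "ay": 0, "az": 4.5, "hand": 40},
  {"dx": 0.01, "dy": 0.02, "dz": 0, "ax": 0, "ay": 0, "az": 5.3, "hand": 40},
  {"dx": 0.01, "dy": 0.02, "dz": 0, "ax": 0, "ay": 0, "az": 6.0, "hand": 40},
  {"dx": 0.01, "dy": 0.02, "dz": 0, "ax": 0, "ay": 0, "az": 6.6, "hand": 40},
  {"dx": 0.01, "dy": 0.02, "dz": 0, "ax": 0, "ay": 0, "az": 6.6, "hand": 40},
], newtons=58)

```text
clock: 7.92
tool_pos: [0.4953, 0.1886, 0.0628]
eef_rot: [0.989, 0.15, -0.001, 0.0]
contact_force: [0.4, -0.7, 5.0]
opening: 0.517
```

```bash
python3 -c "
from mv import *
st(); snap('scene','s4.png'); crop('scene',224,142,40,40,15,'s4c.png'); snap('top','t4.png'); crop('top',195,250,80,60,10,'t4c.png')"
```

```text
t 7.92 pos [0.4953 0.1886 0.0628] yaw -72.8 tz [-0.002 -0.001 -1.   ] q [-0.6   0.92  0.26  1.99 -0.72  0.32 -1.02] F [ 0.4 -0.7  5. ] M [-0.12  0.15 -0.1 ] open mm 45.5
```

View pics/s4c.png

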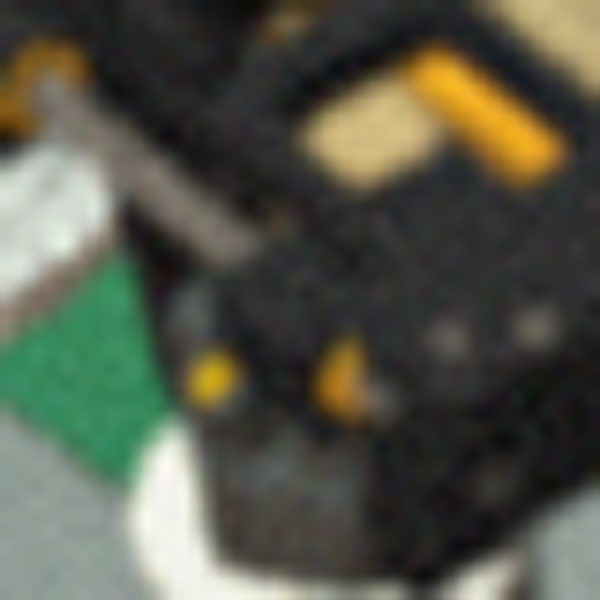

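View pics/t4c.png

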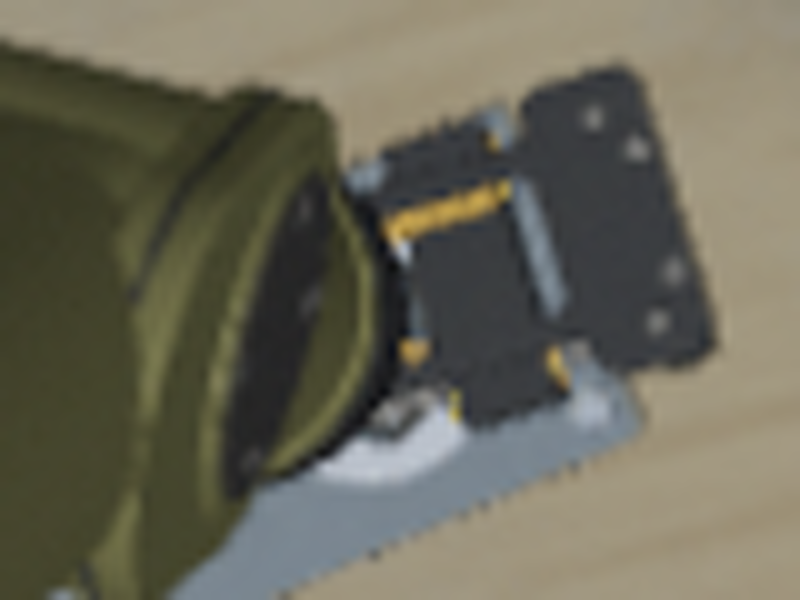

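servo_tool([
  {"dx": 0, "dy": 0, "dz": 0, "ax": 0, "ay": 0, "az": 0.5, "hand": 40},
  {"dx": 0, "dy": 0, "dz": 0, "ax": 0, "ay": 0, "az": 0.9, "hand": 40},
  {"dx": 0, "dy": 0, "dz": 0, "ax": 0, "ay": 0, "az": 0.9, "hand": 40},
  {"dx": 0, "dy": 0, "dz": 0, "ax": 0, "ay": 0, "az": 0.9, "hand": 40},
], newtons=58)

```text
clock: 8.52
tool_pos: [0.4952, 0.1885, 0.0628]
eef_rot: [0.995, 0.103, -0.001, 0.0]
contact_force: [0.1, 0.1, 6.1]
opening: 0.52
```

```bash
python3 -c "
from mv import *
st()"
```

```text
t 8.53 pos [0.4952 0.1885 0.0628] yaw -78.23 tz [-0.002 -0.001 -1.   ] q [-0.61  0.93  0.28  1.99 -0.76  0.33 -1.08] F [0.1 0.1 6.1] M [-0.17  0.21  0.05] open mm 45.8
```

servo_tool([
  {"dx": 0, "dy": 0, "dz": 0, "ax": 0, "ay": 0, "az": 0, "hand": 80},
  {"dx": 0, "dy": 0, "dz": 0, "ax": 0, "ay": 0, "az": 0, "hand": 80},
  {"dx": 0, "dy": 0, "dz": 0, "ax": 0, "ay": 0, "az": 0, "hand": 80},
  {"dx": 0, "dy": 0, "dz": 0, "ax": 0, "ay": 0, "az": 0, "hand": 80},
  {"dx": 0, "dy": 0, "dz": -0.8, "ax": 0, "ay": 0, "az": 0, "hand": 80},
  {"dx": 0, "dy": 0, "dz": -1.7, "ax": 0, "ay": 0, "az": 0, "hand": 80},
  {"dx": 0, "dy": 0, "dz": -2.5, "ax": 0, "ay": 0, "az": 0, "hand": 80},
  {"dx": 0, "dy": 0, "dz": -2.5, "ax": 0, "ay": 0, "az": 0, "hand": 80},
])

```text
clock: 9.52
tool_pos: [0.4981, 0.1896, 0.2158]
eef_rot: [0.995, 0.104, 0.003, -0.001]
contact_force: [-0.3, -0.3, -1.0]
opening: 0.904
```

```bash
python3 -c "
from mv import *
st(); delta([.34,.13,.30],-30)"
```

```text
t 9.53 pos [0.4981 0.1896 0.2158] yaw -78.02 tz [ 0.007  0.002 -1.   ] q [-0.78  0.71  0.56  1.92 -0.58  0.67 -1.22] F [-0.3 -0.3 -1. ] M [-0.03  0.17 -0.03] open mm 79.7
d [-2.774  0.423 -1.423] a [ 0.019 -0.066 -8.004]
```

servo_tool([
  {"dx": -0.6, "dy": 0.6, "dz": -0.1, "ax": 0, "ay": 0, "az": -0.5, "hand": 80},
  {"dx": -1.2, "dy": 1.3, "dz": -0.3, "ax": 0, "ay": 0, "az": -1, "hand": 80},
  {"dx": -1.8, "dy": 2.1, "dz": -0.4, "ax": 0, "ay": 0, "az": -1.5, "hand": 80},
  {"dx": -2.1, "dy": 2.8, "dz": -0.4, "ax": 0, "ay": 0, "az": -2, "hand": 80},
  {"dx": -2.1, "dy": 2.8, "dz": -0.4, "ax": 0, "ay": 0, "az": -2, "hand": 80},
])

```text
clock: 10.15
tool_pos: [0.4061, -0.0046, 0.2363]
eef_rot: [0.979, 0.204, -0.001, 0.0]
contact_force: [-0.7, 0.7, -0.4]
opening: 0.907
```

Run:
```python
from mv import *
import meas
st()
for n in('top','scene'):
    ps=[]
    for i in range(3):
        p,d=eyes.snapshot(n); ps.append(p.astype(float))
    np.savez('last_%s.npz'%n,p=p,d=d)
    a=np.mean(ps,0); np.save('avg_%s.npy'%n,a)
    u,v={'top':(208,264),'scene':(224,142)}[n]
    c=a[v:v+40,u:u+40].clip(0,255).astype(np.uint8)[:,:,::-1]
    cv2.imwrite('pics/nut2_%s.png'%n,cv2.resize(c,None,fx=15,fy=15,interpolation=cv2.INTER_CUBIC))
    cv2.imwrite('pics/full2_%s.png'%n,p[:,:,::-1])
    print(n); [print(o) for o in meas.weights(n)]
```

```text
t 10.15 pos [ 0.4061 -0.0046  0.2363] yaw -66.45 tz [-0.002 -0.001 -1.   ] q [-0.39  0.51  0.45  2.24 -0.48  0.48 -0.73] F [-0.7  0.7 -0.4] M [ 0.01  0.12 -0.01] open mm 79.9
top
(array([84.7,  2.5]), array([1.3031, 0.6271]), np.float64(0.057))
(array([197.5,  36.5]), array([1.159 , 0.2975]), np.float64(0.0249))
(array([399.1, 210.7]), array([ 0.678 , -0.2314]), np.float64(0.0484))
(array([437.2, 228.8]), array([ 0.6317, -0.3269]), np.float64(0.033))
(array([417.9, 266.2]), array([ 0.5376, -0.2756]), np.float64(0.0402))
scene
(array([468.5, 130.7]), array([1.1103, 0.1066]), np.float64(0.0423))
(array([235.3, 153.7]), array([0.4963, 0.2901]), np.float64(0.0345))
(array([399.2, 286.7]), array([ 0.6746, -0.2355]), np.float64(0.057))
(array([257.1, 283.2]), array([ 0.4114, -0.1039]), np.float64(0.0242))
(array([248.3, 292.5]), array([ 0.4089, -0.1138]), np.float64(0.0542))
(array([277.4, 315.2]), array([ 0.4234, -0.1768]), np.float64(0.0546))
(array([349.3, 331.1]), array([ 0.5351, -0.2796]), np.float64(0.0475))
(array([404.4, 333.5]), array([ 0.6288, -0.3303]), np.float64(0.04))
```

View pics/nut2_top.png

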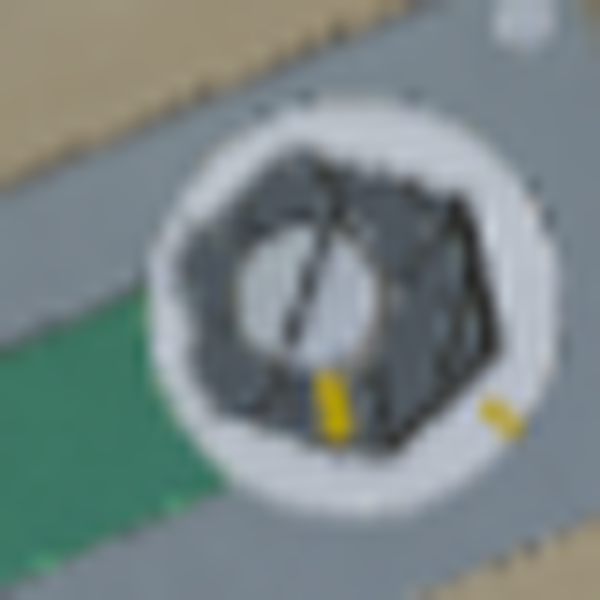

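View pics/nut2_scene.png

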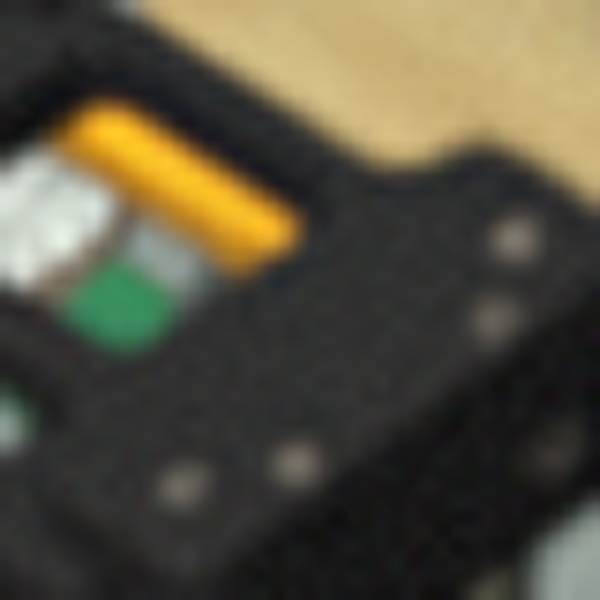

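View pics/full2_top.png

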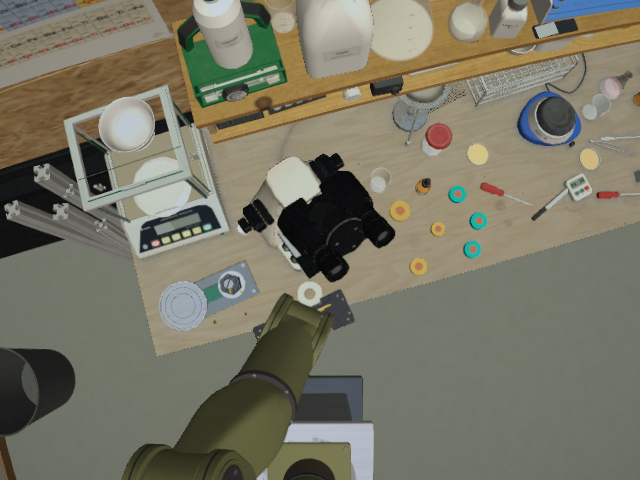

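```bash
cat > fithex.py <<'E'
from h import *
from scipy.optimize import minimize
def fit(a,n='top',verbose=True):
    # soft nut mask: darkness vs washer, subpixel hull rendering x8
    g=a.astype(float).mean(2); c0=w2px(n,[.4945,.187,.047]).round().astype(int)
    x0,y0=c0-18; sub=g[y0:y0+36,x0:x0+36]
    P0=np.array([.4945,.187])
    k=8
    big=cv2.resize(sub,None,fx=k,fy=k,interpolation=cv2.INTER_CUBIC)
    # region: within washer radius 31mm at z .0345, drop crown/stud interior (radius<19mm)
    def hull(x,y,t,D=.046):
        an=t+np.radians(30)+np.arange(6)*np.pi/3; R_=D/np.sqrt(3)
        pts=np.concatenate([np.c_[x+R_*np.cos(an),y+R_*np.sin(an),np.full(6,z)] for z in(.0345,.0595)])
        q=w2px(n,pts); q=(q-[x0,y0]+.5)*k-.5
        return cv2.convexHull(q.astype(np.float32))
    vv,uu=np.mgrid[0:36*k,0:36*k]; U=(uu+.5)/k-.5+x0; V=(vv+.5)/k-.5+y0
    W=px2z(n,U.ravel(),V.ravel(),.0345)[:,:2].reshape(36*k,36*k,2)
    wm=np.hypot(*(W-P0).transpose(2,0,1))<.031
    def cost(p):
        h=hull(p[0],p[1],p[2]); m=np.zeros((36*k,36*k),np.uint8)
        cv2.fillPoly(m,[np.round(h*16).astype(np.int32)],1,shift=4)
        er=cv2.erode(m,np.ones((2*k+1,2*k+1))); 
        inn=(m==1)&(er==0); out=(m==0)&wm
        out&=cv2.dilate(m,np.ones((2*k+1,2*k+1)))==1
        return big[inn].mean()-big[out].mean()
    best=None
    for t0 in range(-30,30,5):
        for _ in range(1):
            s=minimize(cost,[.4945,.187,np.radians(t0)],method='Nelder-Mead',options=dict(initial_simplex=np.array([[.4945,.187,np.radians(t0)],[.4965,.187,np.radians(t0)],[.4945,.189,np.radians(t0)],[.4945,.187,np.radians(t0+4)]]),xatol=1e-5,fatol=1e-3))
            if best is None or s.fun<best.fun: best=s
    return best.x[:2].round(4),np.degrees(best.x[2]).round(2),round(best.fun,2)
if __name__=='__main__':
    print('before',fit(cv2.imread('pics/top0.png')))
    print('after',fit(np.load('avg_top.npy')))
E
python3 fithex.py
```

```text
before (array([0.4945, 0.1869]), np.float64(1.27), np.float64(-72.99))
after (array([0.4947, 0.187 ]), np.float64(-16.66), np.float64(-73.6))
```

Run:
```python
from h import *
from scipy.optimize import minimize
from scipy.ndimage import map_coordinates
def fl(a,n,c):
    g=a.astype(float).mean(2)
    s,w=np.meshgrid(np.linspace(-.007,.007,57),np.linspace(-.0008,.0008,9))
    def cost(p):
        t=p[1]; nx,ny=-np.sin(t),np.cos(t)
        X=c[0]+s*np.cos(t)+(w+p[0])*nx; Y=c[1]+s*np.sin(t)+(w+p[0])*ny
        q=w2px(n,np.stack([X,Y,np.full_like(X,.0785)],-1))
        return map_coordinates(g,[q[...,1],q[...,0]],order=3).mean()
    best=min((minimize(cost,[o,np.radians(t)],method='Nelder-Mead',options=dict(initial_simplex=[[o,np.radians(t)],[o+.0005,np.radians(t)],[o,np.radians(t+4)]])) for o in(-.001,0,.001) for t in(-25,-18,-10)),key=lambda s:s.fun)
    return best.x[0].round(4),np.degrees(best.x[1]).round(2),best.fun
c=[.4947,.1865]; cs=[.4931,.1848]
rd=lambda f:cv2.imread('pics/'+f)
print(fl(rd('top0.png'),'top',c),fl(np.load('avg_top.npy'),'top',c))
print(fl(rd('scene0.png'),'scene',cs),fl(rd('s1.png'),'scene',cs))
```

```text
Traceback (most recent call last):
  File "h.py", line 28, in w2px
    m=eyes.camera_model(name);P=np.array(m['pose'])
ValueError: time passes only in moves, steps and waits
```

```bash
sed -i "s/^def snap/import functools\n@functools.lru_cache(None)\ndef CM(n): return eyes.camera_model(n)\ndef snap/; s/m=eyes.camera_model(name)/m=CM(name)/" h.py
cat > fl.py <<'E'
from h import *
from scipy.optimize import minimize
from scipy.ndimage import map_coordinates
def fl(a,n,c):
    g=a.astype(float).mean(2)
    s,w=np.meshgrid(np.linspace(-.007,.007,57),np.linspace(-.0008,.0008,9))
    def cost(p):
        t=p[1]; nx,ny=-np.sin(t),np.cos(t)
        X=c[0]+s*np.cos(t)+(w+p[0])*nx; Y=c[1]+s*np.sin(t)+(w+p[0])*ny
        q=w2px(n,np.stack([X,Y,np.full_like(X,.0785)],-1))
        return map_coordinates(g,[q[...,1],q[...,0]],order=3).mean()
    best=min((minimize(cost,[o,np.radians(t)],method='Nelder-Mead',options=dict(initial_simplex=[[o,np.radians(t)],[o+.0005,np.radians(t)],[o,np.radians(t+4)]])) for o in(-.001,0,.001) for t in(-25,-18,-10)),key=lambda s:s.fun)
    return best.x[0].round(4),np.degrees(best.x[1]).round(2),best.fun
c=[.4947,.1865]; cs=[.4931,.1848]
rd=lambda f:cv2.imread('pics/'+f)
print(fl(rd('top0.png'),'top',c),fl(np.load('avg_top.npy'),'top',c))
print(fl(rd('scene0.png'),'scene',cs),fl(rd('s1.png'),'scene',cs))
E
python3 fl.py
```

```text
(np.float64(0.0006), np.float64(-18.36), np.float64(97.59507501886928)) (np.float64(0.0006), np.float64(-18.34), np.float64(101.08946531784449))
(np.float64(0.0022), np.float64(-19.23), np.float64(148.74430707325465)) (np.float64(0.0026), np.float64(-21.81), np.float64(142.32738782021514))
```

Run:
```python
from h import *
for nm,c in(('b',(.678,-.23)),('c',(.5376,-.2746)),('d',(.6316,-.326))):
  for n in('top','scene'):
    p,d=load(n)
    vv,uu=np.mgrid[0:480,0:640]
    W=px2w(n,uu.ravel(),vv.ravel(),d.ravel()); W=W[(d.ravel()>0)]
    r_=np.hypot(*(W[:,:2]-c).T); th=np.degrees(np.arctan2(W[:,1]-c[1],W[:,0]-c[0]))
    for lo in range(-180,180,30):
      o=[]
      for za,zb in((.02,.06),(.06,.2),(.2,.6)):
        m=(th>=lo)&(th<lo+30)&(W[:,2]>za)&(W[:,2]<zb)&(r_<.2)&(r_>.035)
        o.append(r_[m].min().round(3) if m.any() else None)
      if any(o): print(nm,n,lo,o)
p,d=load('top')
crop('scene',370,210,120,90,6,'s_w.png')
```

```text
b top -180 [np.float64(0.131), None, None]
b top -150 [np.float64(0.093), None, None]
b top -120 [np.float64(0.091), None, None]
b top -90 [np.float64(0.133), None, None]
b top -60 [np.float64(0.068), np.float64(0.076), None]
b top -30 [np.float64(0.16), np.float64(0.16), np.float64(0.169)]
b top 0 [np.float64(0.072), np.float64(0.066), np.float64(0.163)]
b top 30 [np.float64(0.064), np.float64(0.063), np.float64(0.169)]
b top 60 [None, np.float64(0.168), np.float64(0.13)]
b top 90 [None, None, np.float64(0.111)]
b top 120 [None, None, np.float64(0.12)]
b top 150 [None, None, np.float64(0.139)]
b scene -120 [np.float64(0.191), None, None]
b scene -90 [np.float64(0.083), None, None]
b scene -60 [np.float64(0.068), np.float64(0.076), None]
b scene -30 [np.float64(0.161), np.float64(0.16), np.float64(0.167)]
b scene 0 [np.float64(0.064), np.float64(0.064), np.float64(0.161)]
b scene 30 [np.float64(0.062), np.float64(0.061), np.float64(0.168)]
b scene 60 [np.float64(0.131), np.float64(0.137), np.float64(0.13)]
b scene 90 [np.float64(0.112), np.float64(0.117), np.float64(0.11)]
b scene 12
[... 926 characters left out ...]
9), np.float64(0.186), None]
d top 0 [np.float64(0.094), np.float64(0.102), None]
d top 30 [np.float64(0.091), np.float64(0.165), None]
d top 60 [np.float64(0.08), None, np.float64(0.198)]
d top 90 [None, None, np.float64(0.176)]
d top 120 [np.float64(0.087), None, None]
d top 150 [np.float64(0.092), None, None]
d scene -120 [np.float64(0.084), None, None]
d scene -90 [np.float64(0.189), None, None]
d scene -60 [np.float64(0.164), None, None]
d scene -30 [np.float64(0.186), np.float64(0.184), None]
d scene 0 [np.float64(0.091), np.float64(0.099), None]
d scene 30 [np.float64(0.163), np.float64(0.163), None]
d scene 60 [None, None, np.float64(0.195)]
d scene 90 [None, None, np.float64(0.175)]
```

View pics/s_w.png

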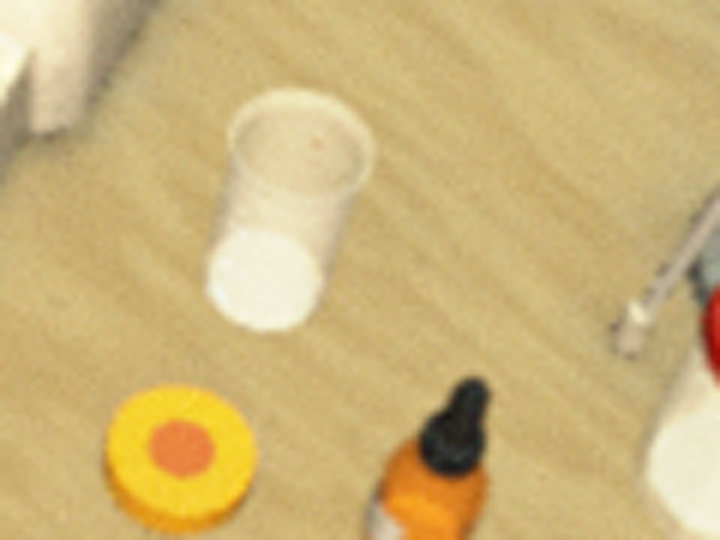

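Run:
```python
from h import *
print('rim scene',px2z('scene',370+302/6,210+147/6,.086)[:2],'rim top',px2z('top',350+155/5,160+85/5,.086)[:2])
print('base top',px2z('top',350+140/5,160+122/5,.003)[:2],'base scene',px2z('scene',370+265/6,210+279/6,.003)[:2])
print('dropper tip top',px2z('top',350+390/5,160+100/5,.1)[:2],'scene',px2z('scene',370+475/6,210+388/6,.1)[:2])
print('dropper body top',px2z('top',350+368/5,160+138/5,.05)[:2])
for n in('top','scene'):
    p,d=load(n)
    vv,uu=np.mgrid[0:480,0:640]
    W=px2w(n,uu.ravel(),vv.ravel(),d.ravel())
    for nm,c in(('beaker',(.745,-.185)),('drop',(.725,-.287))):
        m=(np.hypot(*(W[:,:2]-c).T)<.045)&(W[:,2]>.03)&(W[:,2]<.12)
        print(n,nm,m.sum(),W[m].min(0).round(3),W[m].max(0).round(3))
```

```text
rim scene [ 0.74731758 -0.18052348] rim top [ 0.74808556 -0.17948538]
base top [ 0.74826952 -0.18014278] base scene [ 0.74931624 -0.17894384]
dropper tip top [ 0.7375614  -0.29048709] scene [ 0.73673752 -0.2931563 ]
dropper body top [ 0.72978963 -0.28862419]
top beaker 253 [ 0.724 -0.201  0.03 ] [ 0.771 -0.154  0.092]
top drop 188 [ 0.721 -0.309  0.031] [ 0.756 -0.273  0.104]
scene beaker 691 [ 0.723 -0.202  0.03 ] [ 0.772 -0.153  0.089]
scene drop 352 [ 0.72 -0.31  0.03] [ 0.754 -0.275  0.102]
```

servo_tool([
  {"dx": -0.07, "dy": 0.15, "dz": 0, "ax": 0, "ay": 0, "az": -1.0, "hand": 72},
  {"dx": -0.14, "dy": 0.3, "dz": 0, "ax": 0, "ay": 0, "az": -2.3, "hand": 72},
  {"dx": -0.21, "dy": 0.45, "dz": 0, "ax": 0, "ay": 0, "az": -3.7, "hand": 72},
  {"dx": -0.28, "dy": 0.6, "dz": 0, "ax": 0, "ay": 0, "az": -5.1, "hand": 72},
  {"dx": -0.35, "dy": 0.75, "dz": 0, "ax": 0, "ay": 0, "az": -6.5, "hand": 72},
  {"dx": -0.42, "dy": 0.9, "dz": 0, "ax": 0, "ay": 0, "az": -7.9, "hand": 72},
  {"dx": -0.49, "dy": 1.1, "dz": 0, "ax": 0, "ay": 0, "az": -9.3, "hand": 72},
  {"dx": -0.55, "dy": 1.3, "dz": 0, "ax": 0, "ay": 0, "az": -10.7, "hand": 72},
  {"dx": -0.6, "dy": 1.4, "dz": 0, "ax": 0, "ay": 0, "az": -12, "hand": 72},
  {"dx": -0.6, "dy": 1.4, "dz": 0, "ax": 0, "ay": 0, "az": -13, "hand": 72},
])

```text
clock: 11.7
tool_pos: [0.4094, -0.0923, 0.2365]
eef_rot: [0.628, 0.778, -0.0, -0.0]
contact_force: [0.2, -0.8, 0.5]
opening: 0.818
```

```bash
python3 -c "
from mv import *
st(); delta([.45,-.2,.24],88)"
```

```text
t 11.7 pos [ 0.4094 -0.0923  0.2365] yaw 12.24 tz [-0.  0. -1.] q [ 0.1   0.48  0.01  2.19 -0.01  0.47  0.34] F [ 0.2 -0.8  0.5] M [-0.07  0.07  0.01] open mm 72.0
d [-1.897  0.281 -0.059] a [-0.0000e+00 -1.0000e-03 -1.2627e+01]
```

servo_tool([
  {"dx": -0.2, "dy": 0.03, "dz": 0, "ax": 0, "ay": 0, "az": -1.3, "hand": 72},
  {"dx": -0.4, "dy": 0.06, "dz": 0, "ax": 0, "ay": 0, "az": -2.6, "hand": 72},
  {"dx": -0.6, "dy": 0.09, "dz": 0, "ax": 0, "ay": 0, "az": -3.9, "hand": 72},
  {"dx": -0.8, "dy": 0.12, "dz": 0, "ax": 0, "ay": 0, "az": -5.2, "hand": 72},
  {"dx": -1.0, "dy": 0.15, "dz": 0, "ax": 0, "ay": 0, "az": -6.5, "hand": 72},
  {"dx": -1.2, "dy": 0.18, "dz": 0, "ax": 0, "ay": 0, "az": -7.9, "hand": 72},
  {"dx": -1.4, "dy": 0.2, "dz": 0, "ax": 0, "ay": 0, "az": -9.3, "hand": 72},
  {"dx": -1.6, "dy": 0.23, "dz": 0, "ax": 0, "ay": 0, "az": -10.7, "hand": 72},
  {"dx": -1.8, "dy": 0.28, "dz": 0, "ax": 0, "ay": 0, "az": -12, "hand": 72},
  {"dx": -1.9, "dy": 0.28, "dz": 0, "ax": 0, "ay": 0, "az": -12.6, "hand": 72},
])

```text
clock: 12.95
tool_pos: [0.45, -0.2004, 0.2363]
eef_rot: [0.019, 1.0, 0.0, 0.0]
contact_force: [0.4, -0.1, 0.7]
opening: 0.819
```

```bash
python3 -c "
from mv import *
st(); delta([.58,-.24,.18],88); snap('scene','s5.png'); snap('top','t5.png')"
```

```text
t 12.95 pos [ 0.45   -0.2004  0.2363] yaw 87.79 tz [ 0.     0.001 -1.   ] q [ 0.59  0.58 -0.41  1.98  0.37  0.65  1.47] F [ 0.4 -0.1  0.7] M [ 0.04 -0.01  0.01] open mm 72.1
d [-2.191 -0.577  0.938] a [ 0.005  0.001 -0.034]
```

View pics/s5.png

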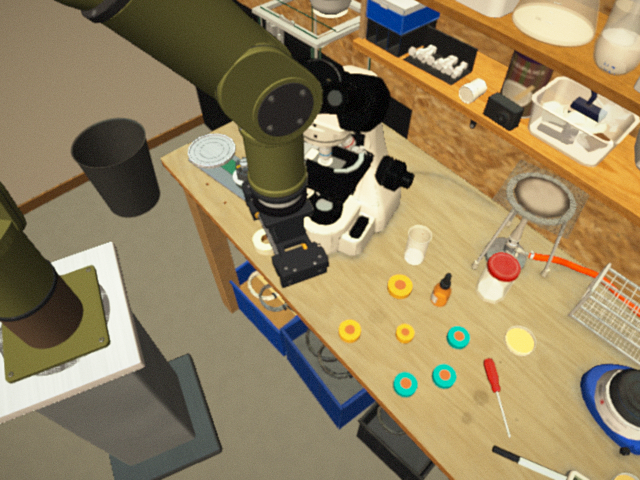

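View pics/t5.png

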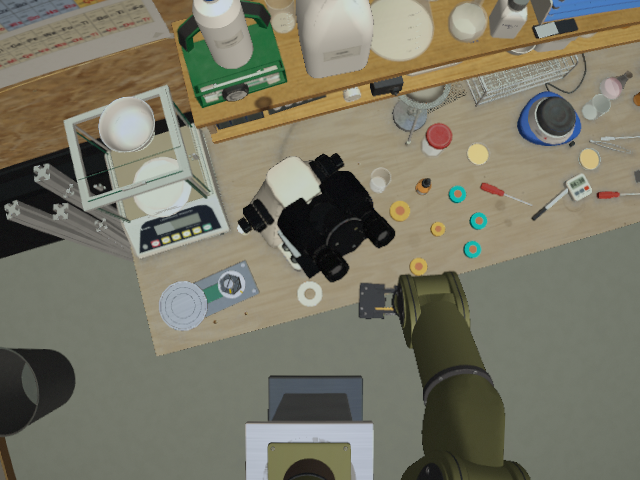

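servo_tool([
  {"dx": -0.7, "dy": -0.3, "dz": 0.2, "ax": 0, "ay": 0, "az": 0, "hand": 72},
  {"dx": -1.4, "dy": -0.5, "dz": 0.5, "ax": 0, "ay": 0, "az": 0, "hand": 72},
  {"dx": -2.2, "dy": -0.7, "dz": 0.9, "ax": 0, "ay": 0, "az": 0, "hand": 72},
  {"dx": -2.9, "dy": -0.7, "dz": 1.1, "ax": 0, "ay": 0, "az": 0, "hand": 72},
  {"dx": -3.5, "dy": -0.65, "dz": 1.2, "ax": 0, "ay": 0, "az": 0, "hand": 72},
  {"dx": -3.75, "dy": -0.63, "dz": 1.3, "ax": 0, "ay": 0, "az": 0, "hand": 72},
  {"dx": -3.75, "dy": -0.63, "dz": 1.3, "ax": 0, "ay": 0, "az": 0, "hand": 72},
])

```text
clock: 13.92
tool_pos: [0.673, -0.2457, 0.1574]
eef_rot: [0.02, 1.0, 0.001, -0.001]
contact_force: [-0.6, 1.0, -0.2]
opening: 0.818
```

```bash
python3 -c "
from mv import *
st(); delta([.674,-.2305,.029],88); snap('scene','s6.png'); snap('top','t6.png')"
```

```text
t 13.93 pos [ 0.673  -0.2457  0.1574] yaw 87.67 tz [-0.001  0.001 -1.   ] q [ 0.46  0.95 -0.38  1.33  0.38  0.93  1.53] F [-0.6  1.  -0.2] M [ 0.03  0.04 -0.02] open mm 72.1
d [-0.009  0.251  2.14 ] a [ 0.013 -0.011 -0.055]
```

View pics/s6.png

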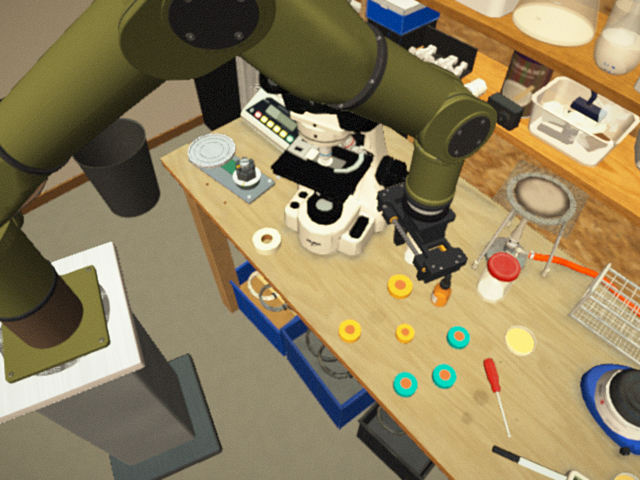

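View pics/t6.png

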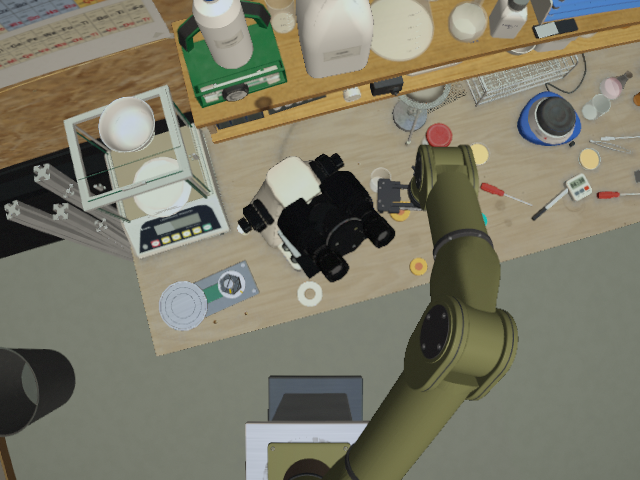

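servo_tool([
  {"dx": 0, "dy": 0.25, "dz": 0.3, "ax": 0, "ay": 0, "az": -0.05, "hand": 72},
  {"dx": 0, "dy": 0.25, "dz": 0.8, "ax": 0, "ay": 0, "az": -0.05, "hand": 72},
  {"dx": 0, "dy": 0.25, "dz": 1.2, "ax": 0, "ay": 0, "az": -0.05, "hand": 72},
  {"dx": 0, "dy": 0.25, "dz": 1.2, "ax": 0, "ay": 0, "az": -0.05, "hand": 72},
])

```text
clock: 14.52
tool_pos: [0.6709, -0.2332, 0.0847]
eef_rot: [0.019, 1.0, 0.0, -0.002]
contact_force: [-0.4, -0.0, 0.5]
opening: 0.818
```

```bash
python3 -c "
from mv import *
st(); delta([.674,-.2305,.029],88); snap('scene','s7.png'); crop('scene',350,180,160,120,5,'s7c.png');snap('top','t7.png'); crop('top',340,140,160,120,5,'t7c.png')"
```

```text
t 14.53 pos [ 0.6709 -0.2332  0.0847] yaw 87.85 tz [-0.005  0.001 -1.   ] q [ 0.43  1.04 -0.35  1.38  0.42  0.8   1.48] F [-0.4 -0.   0.5] M [0.03 0.05 0.  ] open mm 72.0
d [-0.054  0.046  0.928] a [ 0.003 -0.044 -0.024]
```

View pics/s7c.png

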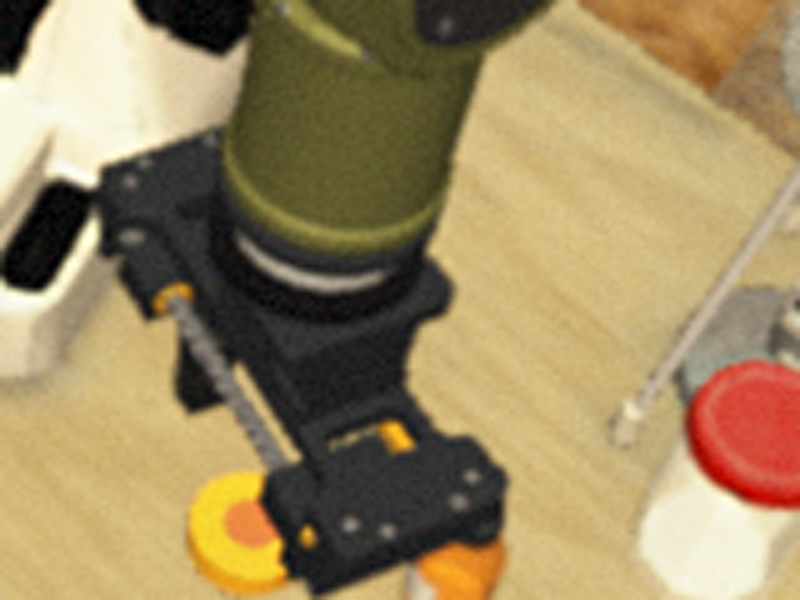

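View pics/t7c.png

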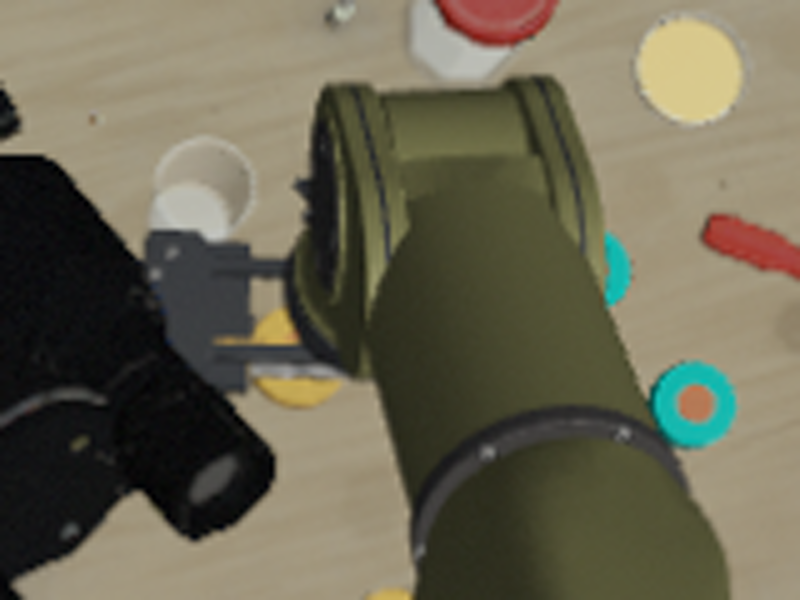

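servo_tool([
  {"dx": -0.03, "dy": 0.05, "dz": 0.2, "ax": 0, "ay": 0, "az": 0, "hand": 72},
  {"dx": -0.03, "dy": 0.05, "dz": 0.5, "ax": 0, "ay": 0, "az": 0, "hand": 72},
  {"dx": -0.03, "dy": 0.05, "dz": 0.75, "ax": 0, "ay": 0, "az": 0, "hand": 72},
  {"dx": -0.03, "dy": 0.05, "dz": 0.88, "ax": 0, "ay": 0, "az": 0, "hand": 72},
  {"dx": -0.03, "dy": 0.05, "dz": 0.88, "ax": 0, "ay": 0, "az": 0, "hand": 72},
  {"dx": -0.03, "dy": 0.05, "dz": 0.88, "ax": 0, "ay": 0, "az": 0, "hand": 72},
])

```text
clock: 15.38
tool_pos: [0.6753, -0.2301, 0.0343]
eef_rot: [0.019, 1.0, -0.0, 0.0]
contact_force: [0.1, -0.4, 0.8]
opening: 0.816
```

```bash
python3 -c "
from mv import *
st(); delta([.674,-.2305,.03],88); snap('scene','s8.png'); crop('scene',370,230,100,75,8,'s8c.png')"
```

```text
t 15.38 pos [ 0.6753 -0.2301  0.0343] yaw 87.88 tz [ 0.001 -0.    -1.   ] q [ 0.42  1.1  -0.32  1.38  0.44  0.73  1.46] F [ 0.1 -0.4  0.8] M [ 0.05  0.01 -0.05] open mm 71.9
d [ 0.022 -0.007  0.072] a [-0.     0.009 -0.02 ]
```

View pics/s8c.png

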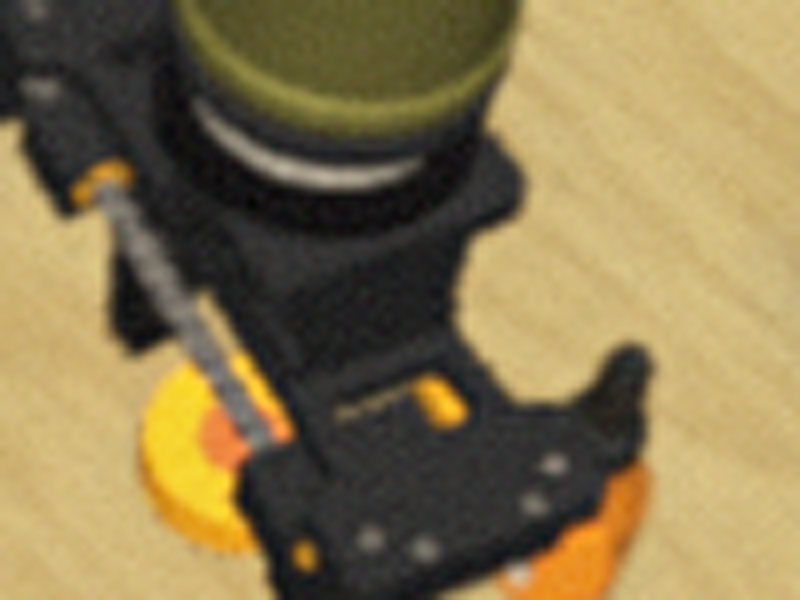

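servo_tool([
  {"dx": 0.02, "dy": 0, "dz": 0.06, "ax": 0, "ay": 0, "az": 0, "hand": 60},
  {"dx": 0.02, "dy": 0, "dz": 0.06, "ax": 0, "ay": 0, "az": 0, "hand": 45},
  {"dx": 0.02, "dy": 0, "dz": 0.06, "ax": 0, "ay": 0, "az": 0, "hand": 45},
  {"dx": 0.02, "dy": 0, "dz": 0.06, "ax": 0, "ay": 0, "az": 0, "hand": 45},
  {"dx": 0.02, "dy": 0, "dz": 0.06, "ax": 0, "ay": 0, "az": 0, "hand": 45},
  {"dx": 0.02, "dy": 0, "dz": 0.06, "ax": 0, "ay": 0, "az": 0, "hand": 45},
], newtons=40)

```text
clock: 16.18
tool_pos: [0.6735, -0.2301, 0.0302]
eef_rot: [0.018, 1.0, -0.0, -0.0]
contact_force: [-0.5, -0.2, -0.6]
opening: 0.578
```

```bash
python3 -c "
from mv import *
st()"
```

```text
t 16.18 pos [ 0.6735 -0.2301  0.0302] yaw 87.88 tz [-0. -0. -1.] q [ 0.42  1.11 -0.32  1.38  0.44  0.72  1.46] F [-0.5 -0.2 -0.6] M [-0.01  0.16 -0.03] open mm 51.0
```

Run:
```python
from mv import *
for U,V,z in((229.5,365,.044),(231,365,.040)):
    p=px2z('top',145+(U+.5)/6-.5,245+(V+.5)/6-.5,z); print(p, np.hypot(*(p[:2]-[.4947,.1868])))
p=px2z('scene',180+(222)/7-.5,120+(210)/7-.5,.044);print(p)
```

```text
[0.44186441 0.30432153 0.044     ] 0.12885227347710299
[0.44184311 0.30476626 0.04      ] 0.12926673777445344
[0.44021612 0.30077455 0.044     ]
```

servo_tool([
  {"dx": 0, "dy": 0, "dz": -0.2, "ax": 0, "ay": 0, "az": 0, "hand": 45},
  {"dx": 0, "dy": 0, "dz": -0.5, "ax": 0, "ay": 0, "az": 0, "hand": 45},
  {"dx": 0, "dy": 0, "dz": -1.0, "ax": 0, "ay": 0, "az": 0, "hand": 45},
  {"dx": 0.1, "dy": 0, "dz": -1.5, "ax": 0, "ay": 0, "az": 0, "hand": 45},
  {"dx": 0.3, "dy": 0, "dz": -2.0, "ax": 0, "ay": 0, "az": 0, "hand": 45},
  {"dx": 0.6, "dy": -0.1, "dz": -2.5, "ax": 0, "ay": 0, "az": 0, "hand": 45},
  {"dx": 1.1, "dy": -0.2, "dz": -2.7, "ax": 0, "ay": 0, "az": 0, "hand": 45},
])

```text
clock: 17.05
tool_pos: [0.609, -0.2394, 0.196]
eef_rot: [0.018, 1.0, -0.001, 0.003]
contact_force: [0.4, -0.8, -1.7]
opening: 0.578
```

```bash
python3 -c "
from mv import *
st(); delta([.45,-.22,.2],88)"
```

```text
t 17.05 pos [ 0.609  -0.2394  0.196 ] yaw 87.92 tz [ 0.007 -0.001 -1.   ] q [ 0.51  0.82 -0.39  1.53  0.38  0.85  1.52] F [ 0.4 -0.8 -1.7] M [ 0.02  0.01 -0.02] open mm 50.9
d [ 2.659  0.227 -0.084] a [-0.009  0.063 -0.013]
```

servo_tool([
  {"dx": 0.7, "dy": 0, "dz": -0.1, "ax": 0, "ay": 0, "az": 0, "hand": 45},
  {"dx": 1.5, "dy": 0.1, "dz": -0.1, "ax": 0, "ay": 0, "az": 0, "hand": 45},
  {"dx": 2.3, "dy": 0.3, "dz": -0.1, "ax": 0, "ay": 0, "az": 0, "hand": 45},
  {"dx": 3.0, "dy": 0.7, "dz": -0.1, "ax": 0, "ay": 0, "az": 0, "hand": 45},
  {"dx": 3.4, "dy": 1.4, "dz": -0.1, "ax": 0, "ay": 0, "az": 0, "hand": 45},
  {"dx": 3.6, "dy": 2.1, "dz": -0.1, "ax": 0, "ay": 0, "az": 0, "hand": 45},
  {"dx": 3.65, "dy": 2.9, "dz": -0.1, "ax": 0, "ay": 0, "az": 0, "hand": 45},
  {"dx": 3.65, "dy": 3.7, "dz": -0.1, "ax": 0, "ay": 0, "az": 0, "hand": 45},
  {"dx": 3.65, "dy": 4.4, "dz": -0.1, "ax": 0, "ay": 0, "az": 0, "hand": 45},
])

```text
clock: 18.18
tool_pos: [0.3992, 0.0347, 0.1996]
eef_rot: [0.018, 1.0, 0.001, 0.002]
contact_force: [1.1, -0.0, -2.6]
opening: 0.578
```

```bash
python3 -c "
from mv import *
st(); delta([.437,.3065,.13],88)"
```

```text
t 18.18 pos [0.3992 0.0347 0.1996] yaw 87.96 tz [ 0.004  0.001 -1.   ] q [-0.04  0.55 -0.25  2.28  0.38  0.35  0.92] F [ 1.1 -0.  -2.6] M [0.06 0.   0.03] open mm 50.9
d [-0.464  4.549  1.167] a [ 0.011  0.035 -0.007]
```

servo_tool([
  {"dx": 0, "dy": 0.7, "dz": 0, "ax": 0, "ay": 0, "az": 0, "hand": 45},
  {"dx": 0, "dy": 1.5, "dz": 0, "ax": 0, "ay": 0, "az": 0, "hand": 45},
  {"dx": 0, "dy": 2.3, "dz": 0.1, "ax": 0, "ay": 0, "az": 0, "hand": 45},
  {"dx": -0.1, "dy": 3.1, "dz": 0.4, "ax": 0, "ay": 0, "az": 0, "hand": 45},
  {"dx": -0.2, "dy": 3.9, "dz": 0.8, "ax": 0, "ay": 0, "az": 0, "hand": 45},
  {"dx": -0.4, "dy": 4.4, "dz": 1.1, "ax": 0, "ay": 0, "az": 0, "hand": 45},
  {"dx": -0.46, "dy": 4.55, "dz": 1.2, "ax": 0, "ay": 0, "az": 0, "hand": 45},
  {"dx": -0.46, "dy": 4.55, "dz": 1.2, "ax": 0, "ay": 0, "az": 0, "hand": 45},
  {"dx": -0.46, "dy": 4.55, "dz": 1.2, "ax": 0, "ay": 0, "az": 0, "hand": 45},
])

```text
clock: 19.3
tool_pos: [0.4359, 0.3023, 0.1272]
eef_rot: [0.019, 1.0, -0.001, 0.0]
contact_force: [0.3, -0.9, -2.9]
opening: 0.576
```

```bash
python3 -c "
from mv import *
st(); delta([.437,.3065,.0715],88); snap('scene','s9.png');crop('scene',150,80,120,90,6,'s9c.png'); snap('top','t9.png'); crop('top',140,240,120,90,6,'t9c.png')"
```

```text
t 19.3 pos [0.4359 0.3023 0.1272] yaw 87.78 tz [ 0.    -0.001 -1.   ] q [-0.59  0.78 -0.17  1.96  0.29  0.42  0.55] F [ 0.3 -0.9 -2.9] M [-0.02  0.03 -0.02] open mm 50.8
d [-0.016  0.071  0.928] a [-0.011  0.002 -0.036]
```

View pics/s9c.png

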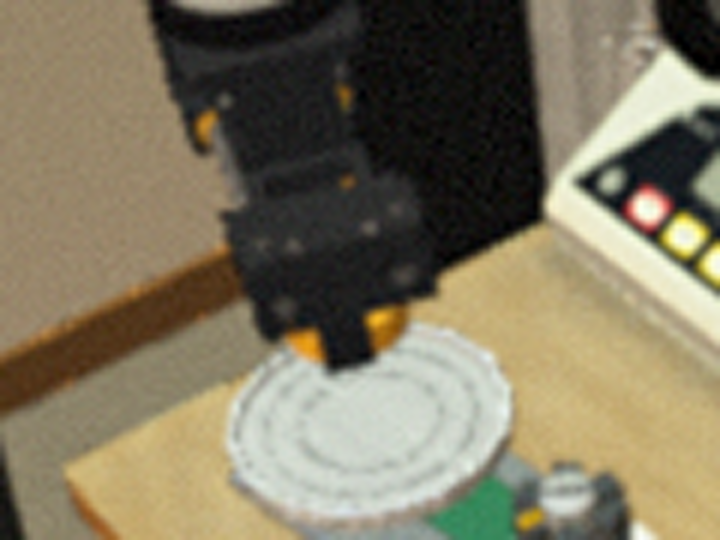

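View pics/t9c.png

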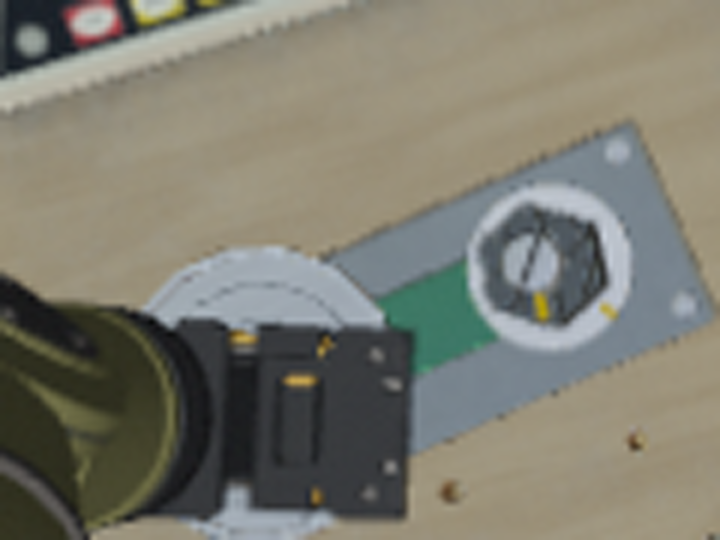

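servo_tool([
  {"dx": -0.02, "dy": 0.06, "dz": 0.3, "ax": 0, "ay": 0, "az": 0, "hand": 45},
  {"dx": -0.02, "dy": 0.06, "dz": 0.6, "ax": 0, "ay": 0, "az": 0, "hand": 45},
  {"dx": -0.02, "dy": 0.06, "dz": 0.78, "ax": 0, "ay": 0, "az": 0, "hand": 45},
  {"dx": -0.02, "dy": 0.06, "dz": 0.84, "ax": 0, "ay": 0, "az": 0, "hand": 45},
  {"dx": -0.02, "dy": 0.06, "dz": 0.84, "ax": 0, "ay": 0, "az": 0, "hand": 45},
])

```text
clock: 20.02
tool_pos: [0.4372, 0.3077, 0.0757]
eef_rot: [0.018, 1.0, -0.0, -0.0]
contact_force: [0.2, -0.2, -2.3]
opening: 0.578
```

```bash
python3 -c "
from mv import *
st(); delta([.437,.3065,.0705],88)"
```

```text
t 20.02 pos [0.4372 0.3077 0.0757] yaw 87.89 tz [-0. -0. -1.] q [-0.62  0.88 -0.13  1.97  0.31  0.32  0.53] F [ 0.2 -0.2 -2.3] M [0.09 0.03 0.01] open mm 51.0
d [ 0.002 -0.02   0.087] a [-0.001 -0.001 -0.019]
```

servo_tool([
  {"dx": 0, "dy": -0.02, "dz": 0.04, "ax": 0, "ay": 0, "az": 0, "hand": 45},
  {"dx": 0, "dy": -0.02, "dz": 0.07, "ax": 0, "ay": 0, "az": 0, "hand": 45},
  {"dx": 0, "dy": -0.02, "dz": 0.09, "ax": 0, "ay": 0, "az": 0, "hand": 45},
  {"dx": 0, "dy": -0.02, "dz": 0.09, "ax": 0, "ay": 0, "az": 0, "hand": 45},
])

```text
clock: 20.52
tool_pos: [0.4371, 0.3065, 0.0705]
eef_rot: [0.018, 1.0, 0.0, 0.0]
contact_force: [1.3, -0.7, -2.1]
opening: 0.579
```

```bash
python3 -c "
from mv import *
st()"
```

```text
t 20.52 pos [0.4371 0.3065 0.0705] yaw 87.88 tz [ 0.  0. -1.] q [-0.63  0.89 -0.12  1.97  0.32  0.3   0.53] F [ 1.3 -0.7 -2.1] M [ 0.04 -0.05  0.08] open mm 51.0
```

servo_tool([
  {"dx": 0, "dy": 0, "dz": 0.015, "ax": 0, "ay": 0, "az": 0, "hand": 45},
  {"dx": 0, "dy": 0, "dz": 0.025, "ax": 0, "ay": 0, "az": 0, "hand": 45},
  {"dx": 0, "dy": 0, "dz": 0.025, "ax": 0, "ay": 0, "az": 0, "hand": 45},
])

```text
clock: 20.9
tool_pos: [0.4372, 0.3066, 0.0701]
eef_rot: [0.018, 1.0, 0.0, 0.0]
contact_force: [-1.5, -0.1, 7.8]
opening: 0.576
```

```bash
python3 -c "
from mv import *
st()"
```

```text
t 20.9 pos [0.4372 0.3066 0.0701] yaw 87.89 tz [ 0.001  0.    -1.   ] q [-0.63  0.89 -0.12  1.97  0.32  0.3   0.53] F [-1.5 -0.1  7.8] M [-0.21  0.29  0.01] open mm 50.8
```

servo_tool([
  {"dx": 0, "dy": 0, "dz": 0, "ax": 0, "ay": 0, "az": 0, "hand": 56},
  {"dx": 0, "dy": 0, "dz": 0, "ax": 0, "ay": 0, "az": 0, "hand": 62},
  {"dx": 0, "dy": 0, "dz": 0, "ax": 0, "ay": 0, "az": 0, "hand": 66},
  {"dx": 0, "dy": 0, "dz": 0, "ax": 0, "ay": 0, "az": 0, "hand": 66},
  {"dx": 0, "dy": 0, "dz": -0.5, "ax": 0, "ay": 0, "az": 0, "hand": 66},
  {"dx": 0, "dy": 0, "dz": -1.2, "ax": 0, "ay": 0, "az": 0, "hand": 66},
  {"dx": 0, "dy": -0.5, "dz": -1.9, "ax": 0, "ay": 0, "az": 0, "hand": 66},
  {"dx": 0.1, "dy": -1.3, "dz": -2.2, "ax": 0, "ay": 0, "az": 0, "hand": 66},
  {"dx": 0.3, "dy": -2.1, "dz": -2.2, "ax": 0, "ay": 0, "az": 0, "hand": 66},
  {"dx": 0.6, "dy": -2.9, "dz": -2.2, "ax": 0, "ay": 0, "az": 0, "hand": 66},
])

```text
clock: 22.15
tool_pos: [0.3948, 0.1325, 0.2014]
eef_rot: [0.019, 1.0, 0.0, 0.001]
contact_force: [-0.6, -0.9, -0.2]
opening: 0.751
```

```bash
python3 -c "
from mv import *
st()"
```

```text
t 22.15 pos [0.3948 0.1325 0.2014] yaw 87.85 tz [ 0.002  0.001 -1.   ] q [-0.29  0.56 -0.23  2.23  0.33  0.38  0.75] F [-0.6 -0.9 -0.2] M [-0.04  0.04  0.04] open mm 66.2
```

servo_tool([
  {"dx": 0.1, "dy": -0.9, "dz": 0, "ax": 0, "ay": 0, "az": 0, "hand": 66},
  {"dx": 0.1, "dy": -1.8, "dz": 0, "ax": 0, "ay": 0, "az": 0, "hand": 66},
  {"dx": 0.1, "dy": -2.7, "dz": 0, "ax": 0, "ay": 0, "az": 0, "hand": 66},
  {"dx": 0.1, "dy": -3.6, "dz": 0, "ax": 0, "ay": 0, "az": 0, "hand": 66},
  {"dx": 0.1, "dy": -4.4, "dz": 0, "ax": 0, "ay": 0, "az": 0, "hand": 66},
  {"dx": 0, "dy": -5.2, "dz": 0, "ax": 0, "ay": 0, "az": 0, "hand": 66},
  {"dx": -0.3, "dy": -5.8, "dz": 0, "ax": 0, "ay": 0, "az": 0, "hand": 66},
])

```text
clock: 23.02
tool_pos: [0.3987, -0.2168, 0.2009]
eef_rot: [0.02, 1.0, -0.0, -0.001]
contact_force: [0.5, 0.4, 1.0]
opening: 0.749
```

Run:
```python
from mv import *
import meas
st(); delta([.537,-.274,.14],88); snap('scene','s10.png');crop('scene',170,110,100,75,8,'s10c.png'); snap('top','t10.png'); crop('top',140,240,120,90,6,'t10c.png')
print([o for o in meas.weights('top') if o[1][0]<.8]); print([o for o in meas.weights('scene') if o[1][0]<.8])
```

```text
t 23.02 pos [ 0.3987 -0.2168  0.2009] yaw 87.73 tz [-0.001 -0.    -1.   ] q [ 0.64  0.6  -0.38  2.12  0.45  0.49  1.45] F [0.5 0.4 1. ] M [ 0.01 -0.05 -0.02] open mm 66.0
d [-2.343 -0.861  1.013] a [-0.002 -0.014 -0.045]
[(array([437.2, 228.8]), array([ 0.6317, -0.3269]), np.float64(0.033)), (array([417.8, 266.2]), array([ 0.5376, -0.2756]), np.float64(0.0402)), (array([182.4, 304.6]), array([0.4435, 0.3137]), np.float64(0.05))]
[(array([223.6, 102.4]), array([0.5329, 0.4916]), np.float64(0.0785)), (array([  3.4, 226.9]), array([-0.0919,  0.2965]), np.float64(0.0401)), (array([282.1, 318. ]), array([ 0.4306, -0.1973]), np.float64(0.0344)), (array([349.1, 331.1]), array([ 0.5349, -0.2795]), np.float64(0.0473)), (array([404.3, 333.4]), array([ 0.6289, -0.3302]), np.float64(0.0398))]
```

View pics/s10c.png

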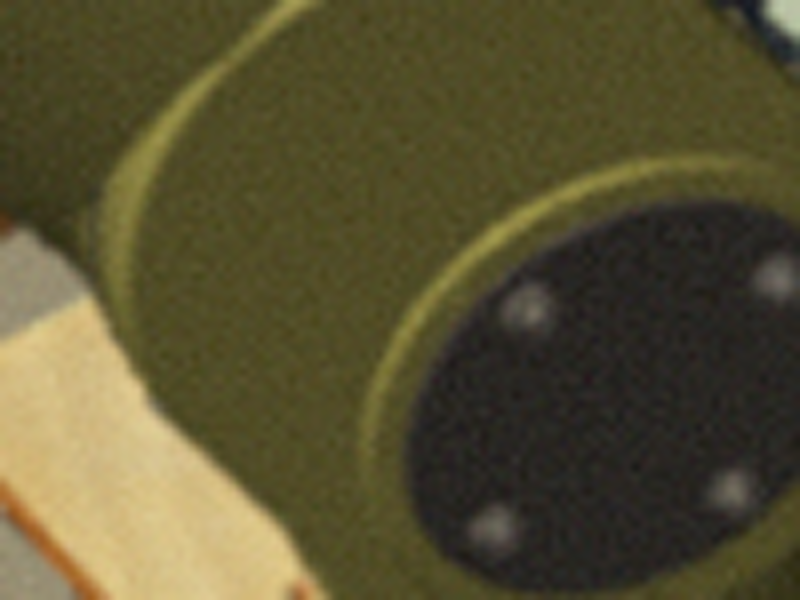

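View pics/t10c.png

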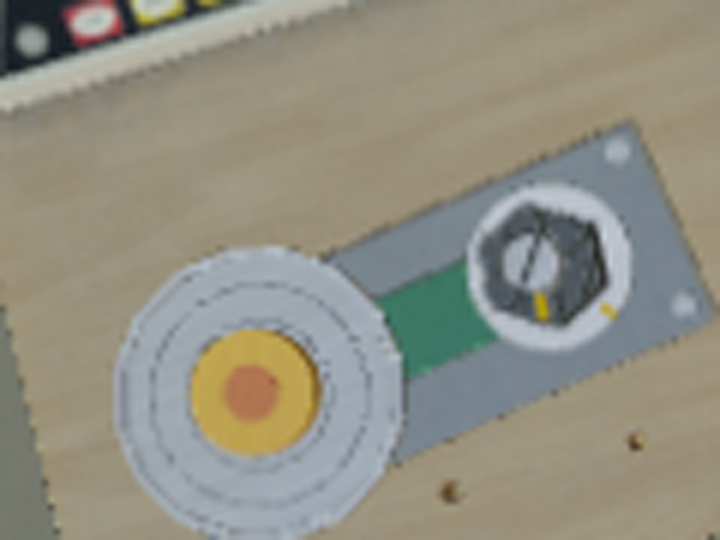

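```bash
cat > pan.py <<'E'
from meas import *
def disc(z,n='top',uv=(182.4,304.6),rad=25,lo=(18,130)):
    p,d=load(n); hsv=cv2.cvtColor(p,cv2.COLOR_RGB2HSV)
    m=((hsv[...,0]>=4)&(hsv[...,0]<=28)&(hsv[...,1]>95)&(hsv[...,2]>100)).astype(np.uint8)
    mm=np.zeros_like(m); cv2.circle(mm,(int(uv[0]),int(uv[1])),rad,1,-1); m&=mm
    nn,l,st,c=cv2.connectedComponentsWithStats(m); i=1+np.argmax(st[1:,4])
    cs,_=cv2.findContours((l==i).astype(np.uint8),cv2.RETR_EXTERNAL,cv2.CHAIN_APPROX_NONE)
    pt=max(cs,key=len)[:,0,:].astype(float)
    P=px2z(n,pt[:,0],pt[:,1],z)
    A=np.c_[2*P[:,:2],np.ones(len(P))]; b=(P[:,:2]**2).sum(1); s=np.linalg.lstsq(A,b,rcond=None)[0]
    return s[:2].round(4),2*np.sqrt(s[2]+s[0]**2+s[1]**2).round(4)
def pan(n='top'):
    # rim circle: boundary between pan (bluish-grey) and surroundings by radial gradient
    from scipy.ndimage import map_coordinates
    from scipy.optimize import minimize
    g=load(n)[0].astype(float); f=g[...,2]-g[...,0]   # blue-red : wood vs pan
    th=np.radians(np.arange(130,320,3)) # sectors away from the stand arm
    def cost(c):
        o=[]
        for R_ in(.0575,.0625):
            X=np.c_[c[0]+R_*np.cos(th),c[1]+R_*np.sin(th),np.full(len(th),.044)]
            q=w2px(n,X); o.append(map_coordinates(f,[q[:,1],q[:,0]],order=1))
        return -(o[0]-o[1]).mean()
    s=minimize(cost,[.442,.304],method='Nelder-Mead',options=dict(initial_simplex=[[.442,.304],[.445,.304],[.442,.307]]))
    return s.x.round(4),s.fun
if __name__=='__main__':
    import sys
    print('disc',disc(float(sys.argv[1]))); print('pan',pan())
E
python3 pan.py .056
```

```text
disc (array([0.4435, 0.3031]), np.float64(0.0498))
pan (array([0.4407, 0.306 ]), np.float64(-26.466492890626572))
```

```bash
sed -i 's/np.arange(130,320,3)/np.arange(5,240,3)/' pan.py; python3 pan.py .056
python3 - <<'E'
import sys; sys.path.insert(0,'.')
import pan,h
for f in('top0','t10'):
    import cv2,numpy as np
    p=cv2.imread(f'pics/{f}.png')[:,:,::-1]; pan.load=lambda n:(p,None); print(f,pan.pan())
E
```

```text
disc (array([0.4435, 0.3031]), np.float64(0.0498))
pan (array([0.4415, 0.3062]), np.float64(-41.25769745366005))
top0 (array([0.4415, 0.3062]), np.float64(-40.559021258786274))
t10 (array([0.4415, 0.3062]), np.float64(-41.25769745366005))
```

servo_tool([
  {"dx": -0.8, "dy": -0.3, "dz": 0.3, "ax": 0, "ay": 0, "az": 0, "hand": 64},
  {"dx": -1.6, "dy": -0.6, "dz": 0.6, "ax": 0, "ay": 0, "az": 0, "hand": 64},
  {"dx": -2.2, "dy": -0.82, "dz": 0.9, "ax": 0, "ay": 0, "az": 0, "hand": 64},
  {"dx": -2.35, "dy": -0.86, "dz": 1.3, "ax": 0, "ay": 0, "az": 0, "hand": 64},
  {"dx": -2.35, "dy": -0.86, "dz": 1.8, "ax": 0, "ay": 0, "az": 0, "hand": 64},
  {"dx": -2.35, "dy": -0.86, "dz": 2.0, "ax": 0, "ay": 0, "az": 0, "hand": 64},
  {"dx": -2.35, "dy": -0.86, "dz": 2.0, "ax": 0, "ay": 0, "az": 0, "hand": 64},
])

```text
clock: 24.0
tool_pos: [0.5383, -0.2704, 0.0805]
eef_rot: [0.018, 1.0, 0.0, -0.001]
contact_force: [0.2, 0.7, 1.0]
opening: 0.731
```

```bash
python3 -c "
from mv import *
st(); delta([.538,-.274,.030],88); snap('scene','s11.png');crop('scene',290,260,120,90,6,'s11c.png')"
```

```text
t 24.0 pos [ 0.5383 -0.2704  0.0805] yaw 87.93 tz [-0.002  0.001 -1.   ] q [ 0.57  0.93 -0.32  1.75  0.5   0.54  1.47] F [0.2 0.7 1. ] M [ 0.03 -0.    0.03] open mm 64.4
d [ 0.002 -0.061  0.842] a [ 0.007 -0.016 -0.012]
```

View pics/s11c.png

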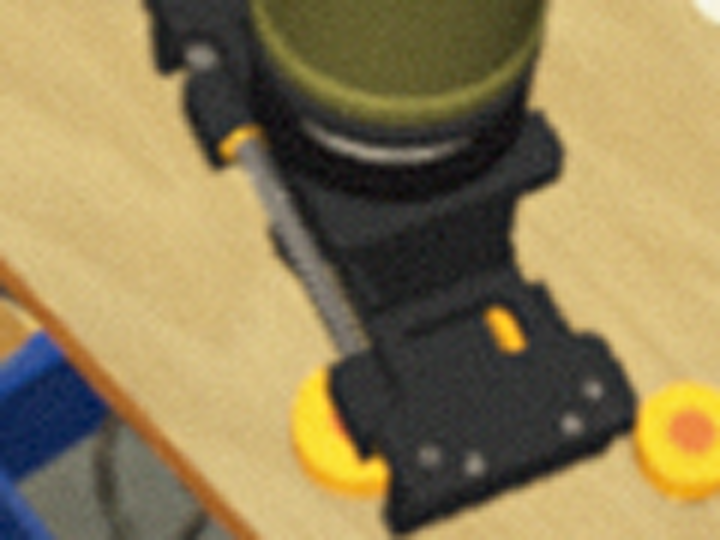

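servo_tool([
  {"dx": 0, "dy": -0.06, "dz": 0.3, "ax": 0, "ay": 0, "az": 0, "hand": 64},
  {"dx": 0, "dy": -0.06, "dz": 0.6, "ax": 0, "ay": 0, "az": 0, "hand": 64},
  {"dx": 0, "dy": -0.06, "dz": 0.8, "ax": 0, "ay": 0, "az": 0, "hand": 64},
  {"dx": 0, "dy": -0.06, "dz": 0.84, "ax": 0, "ay": 0, "az": 0, "hand": 64},
  {"dx": 0, "dy": -0.06, "dz": 0.84, "ax": 0, "ay": 0, "az": 0, "hand": 50},
  {"dx": 0, "dy": -0.06, "dz": 0.84, "ax": 0, "ay": 0, "az": 0, "hand": 37},
  {"dx": 0, "dy": -0.06, "dz": 0.84, "ax": 0, "ay": 0, "az": 0, "hand": 37},
  {"dx": 0, "dy": -0.06, "dz": 0.84, "ax": 0, "ay": 0, "az": 0, "hand": 37},
  {"dx": 0, "dy": -0.06, "dz": 0.84, "ax": 0, "ay": 0, "az": 0, "hand": 37},
], newtons=40)

```text
clock: 25.18
tool_pos: [0.5391, -0.2749, 0.031]
eef_rot: [0.018, 1.0, -0.0, 0.0]
contact_force: [0.6, 0.2, 3.1]
opening: 0.486
```

```bash
python3 -c "
from mv import *
st()"
```

```text
t 25.18 pos [ 0.5391 -0.2749  0.031 ] yaw 87.88 tz [ 0.001 -0.    -1.   ] q [ 0.55  1.01 -0.27  1.75  0.54  0.46  1.44] F [0.6 0.2 3.1] M [0.08 0.04 0.  ] open mm 42.9
```

servo_tool([
  {"dx": 0, "dy": 0, "dz": -0.3, "ax": 0, "ay": 0, "az": 0, "hand": 37},
  {"dx": 0, "dy": 0, "dz": -0.9, "ax": 0, "ay": 0, "az": 0, "hand": 37},
  {"dx": 0.4, "dy": 0, "dz": -1.6, "ax": 0, "ay": 0, "az": 0, "hand": 37},
  {"dx": 1.0, "dy": 0.2, "dz": -2.3, "ax": 0, "ay": 0, "az": 0, "hand": 37},
  {"dx": 1.7, "dy": 0.6, "dz": -2.8, "ax": 0, "ay": 0, "az": 0, "hand": 37},
  {"dx": 2.2, "dy": 1.2, "dz": -2.8, "ax": 0, "ay": 0, "az": 0, "hand": 37},
  {"dx": 2.4, "dy": 2.0, "dz": -2.8, "ax": 0, "ay": 0, "az": 0, "hand": 37},
  {"dx": 2.5, "dy": 2.8, "dz": -2.8, "ax": 0, "ay": 0, "az": 0, "hand": 37},
  {"dx": 2.5, "dy": 3.6, "dz": -2.8, "ax": 0, "ay": 0, "az": 0, "hand": 37},
  {"dx": 2.5, "dy": 4.4, "dz": -2.8, "ax": 0, "ay": 0, "az": 0, "hand": 37},
])

```text
clock: 26.42
tool_pos: [0.3985, -0.0041, 0.1994]
eef_rot: [0.019, 1.0, -0.0, 0.001]
contact_force: [0.9, -0.2, -2.1]
opening: 0.487
```

```bash
python3 -c "
from mv import *
st(); delta([.442,.308,.12],88)"
```

```text
t 26.43 pos [ 0.3985 -0.0041  0.1994] yaw 87.88 tz [ 0.001 -0.    -1.   ] q [ 0.08  0.55 -0.28  2.28  0.42  0.35  0.98] F [ 0.9 -0.2 -2.1] M [ 0.03 -0.03 -0.01] open mm 42.9
d [-0.531  5.224  1.323] a [-0.001  0.01  -0.02 ]
```

servo_tool([
  {"dx": 0, "dy": 0.8, "dz": 0, "ax": 0, "ay": 0, "az": 0, "hand": 37},
  {"dx": 0, "dy": 1.6, "dz": 0, "ax": 0, "ay": 0, "az": 0, "hand": 37},
  {"dx": 0, "dy": 2.4, "dz": 0, "ax": 0, "ay": 0, "az": 0, "hand": 37},
  {"dx": 0, "dy": 3.2, "dz": 0.1, "ax": 0, "ay": 0, "az": 0, "hand": 37},
  {"dx": -0.1, "dy": 4.0, "dz": 0.4, "ax": 0, "ay": 0, "az": 0, "hand": 37},
  {"dx": -0.3, "dy": 4.7, "dz": 0.8, "ax": 0, "ay": 0, "az": 0, "hand": 37},
  {"dx": -0.5, "dy": 5.1, "dz": 1.0, "ax": 0, "ay": 0, "az": 0, "hand": 37},
  {"dx": -0.53, "dy": 5.22, "dz": 1.3, "ax": 0, "ay": 0, "az": 0, "hand": 37},
  {"dx": -0.53, "dy": 5.22, "dz": 1.3, "ax": 0, "ay": 0, "az": 0, "hand": 37},
  {"dx": -0.53, "dy": 5.22, "dz": 1.3, "ax": 0, "ay": 0, "az": 0, "hand": 37},
])

```text
clock: 27.68
tool_pos: [0.4415, 0.3046, 0.1209]
eef_rot: [0.019, 1.0, -0.001, -0.0]
contact_force: [0.0, -0.2, -1.9]
opening: 0.486
```

```bash
python3 -c "
from mv import *
st(); delta([.442,.308,.089],88)"
```

```text
t 27.68 pos [0.4415 0.3046 0.1209] yaw 87.81 tz [-0.001 -0.002 -1.   ] q [-0.58  0.8  -0.18  1.95  0.32  0.42  0.53] F [ 0.  -0.2 -1.9] M [ 0.02 -0.01  0.02] open mm 42.8
d [-0.006  0.058  0.532] a [-0.016 -0.007 -0.031]
```

servo_tool([
  {"dx": 0, "dy": 0.04, "dz": 0.2, "ax": 0, "ay": 0, "az": 0, "hand": 37},
  {"dx": 0, "dy": 0.04, "dz": 0.4, "ax": 0, "ay": 0, "az": 0, "hand": 37},
  {"dx": 0, "dy": 0.04, "dz": 0.5, "ax": 0, "ay": 0, "az": 0, "hand": 37},
  {"dx": 0, "dy": 0.04, "dz": 0.5, "ax": 0, "ay": 0, "az": 0, "hand": 37},
  {"dx": 0, "dy": 0.04, "dz": 0.5, "ax": 0, "ay": 0, "az": 0, "hand": 37},
])

```text
clock: 28.3
tool_pos: [0.4421, 0.3088, 0.0907]
eef_rot: [0.018, 1.0, 0.0, 0.0]
contact_force: [-0.8, -0.0, -1.4]
opening: 0.486
```

```bash
python3 -c "
from mv import *
st(); delta([.442,.308,.087],88); snap('scene','s12.png');crop('scene',170,90,100,75,8,'s12c.png')"
```

```text
t 28.3 pos [0.4421 0.3088 0.0907] yaw 87.88 tz [ 0.  0. -1.] q [-0.6   0.85 -0.15  1.95  0.33  0.36  0.52] F [-0.8 -0.  -1.4] M [ 0.08 -0.03  0.01] open mm 42.8
d [ 0.001 -0.013  0.061] a [ 0.001  0.001 -0.02 ]
```

View pics/s12c.png

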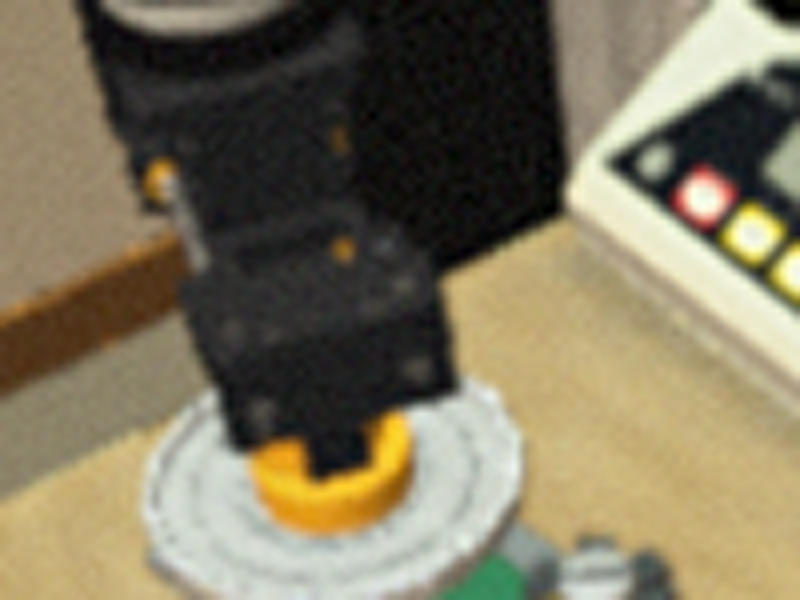

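servo_tool([
  {"dx": 0, "dy": -0.01, "dz": 0.03, "ax": 0, "ay": 0, "az": 0, "hand": 37},
  {"dx": 0, "dy": -0.01, "dz": 0.05, "ax": 0, "ay": 0, "az": 0, "hand": 37},
  {"dx": 0, "dy": -0.01, "dz": 0.06, "ax": 0, "ay": 0, "az": 0, "hand": 37},
  {"dx": 0, "dy": -0.01, "dz": 0.06, "ax": 0, "ay": 0, "az": 0, "hand": 37},
])

```text
clock: 28.85
tool_pos: [0.442, 0.3081, 0.087]
eef_rot: [0.018, 1.0, -0.0, -0.0]
contact_force: [-0.1, -0.7, -1.2]
opening: 0.481
```

```bash
python3 -c "
from mv import *
st()"
```

```text
t 28.85 pos [0.442  0.3081 0.087 ] yaw 87.88 tz [-0. -0. -1.] q [-0.6   0.86 -0.15  1.95  0.33  0.35  0.52] F [-0.1 -0.7 -1.2] M [0.03 0.05 0.02] open mm 42.4
```

servo_tool([
  {"dx": 0, "dy": 0, "dz": 0.015, "ax": 0, "ay": 0, "az": 0, "hand": 37},
  {"dx": 0, "dy": 0, "dz": 0.025, "ax": 0, "ay": 0, "az": 0, "hand": 37},
  {"dx": 0, "dy": 0, "dz": 0.025, "ax": 0, "ay": 0, "az": 0, "hand": 37},
])

```text
clock: 29.22
tool_pos: [0.442, 0.3082, 0.087]
eef_rot: [0.018, 1.0, 0.0, 0.0]
contact_force: [-3.0, -2.3, 13.1]
opening: 0.487
```

```bash
python3 -c "
from mv import *
st()"
```

```text
t 29.23 pos [0.442  0.3082 0.087 ] yaw 87.88 tz [ 0.001  0.    -1.   ] q [-0.61  0.86 -0.15  1.95  0.34  0.35  0.51] F [-3.  -2.3 13.1] M [-0.35  0.51  0.01] open mm 42.9
```

Contact made (13 N). Ease up slightly, release, and go for the smallest weight.

servo_tool([
  {"dx": 0, "dy": 0, "dz": -0.01, "ax": 0, "ay": 0, "az": 0, "hand": 37},
  {"dx": 0, "dy": 0, "dz": -0.01, "ax": 0, "ay": 0, "az": 0, "hand": 48},
  {"dx": 0, "dy": 0, "dz": -0.01, "ax": 0, "ay": 0, "az": 0, "hand": 56},
  {"dx": 0, "dy": 0, "dz": -0.01, "ax": 0, "ay": 0, "az": 0, "hand": 60},
  {"dx": 0, "dy": 0, "dz": -0.4, "ax": 0, "ay": 0, "az": 0, "hand": 60},
  {"dx": 0, "dy": 0, "dz": -1.1, "ax": 0, "ay": 0, "az": 0, "hand": 60},
  {"dx": 0, "dy": -0.5, "dz": -1.8, "ax": 0, "ay": 0, "az": 0, "hand": 60},
  {"dx": 0.1, "dy": -1.3, "dz": -1.9, "ax": 0, "ay": 0, "az": 0, "hand": 60},
  {"dx": 0.3, "dy": -2.1, "dz": -1.9, "ax": 0, "ay": 0, "az": 0, "hand": 60},
  {"dx": 0.6, "dy": -2.9, "dz": -1.9, "ax": 0, "ay": 0, "az": 0, "hand": 60},
])

```text
clock: 30.48
tool_pos: [0.3997, 0.1342, 0.1997]
eef_rot: [0.019, 1.0, 0.0, 0.001]
contact_force: [0.5, -0.7, 0.6]
opening: 0.68
```

servo_tool([
  {"dx": 0.1, "dy": -0.9, "dz": 0, "ax": 0, "ay": 0, "az": 0, "hand": 60},
  {"dx": 0.1, "dy": -1.8, "dz": 0, "ax": 0, "ay": 0, "az": 0, "hand": 60},
  {"dx": 0.1, "dy": -2.7, "dz": 0, "ax": 0, "ay": 0, "az": 0, "hand": 60},
  {"dx": 0.1, "dy": -3.6, "dz": 0, "ax": 0, "ay": 0, "az": 0, "hand": 60},
  {"dx": 0.1, "dy": -4.4, "dz": 0, "ax": 0, "ay": 0, "az": 0, "hand": 60},
  {"dx": 0, "dy": -5.2, "dz": 0, "ax": 0, "ay": 0, "az": 0, "hand": 60},
  {"dx": -0.3, "dy": -6.0, "dz": 0, "ax": 0, "ay": 0, "az": 0, "hand": 60},
  {"dx": -0.8, "dy": -6.5, "dz": 0, "ax": 0, "ay": 0, "az": 0, "hand": 60},
])

```text
clock: 31.48
tool_pos: [0.432, -0.259, 0.1993]
eef_rot: [0.021, 1.0, -0.0, -0.001]
contact_force: [1.2, -0.1, 0.4]
opening: 0.682
```

Run:
```python
from mv import *
import pan
st(); delta([.632,-.3255,.08],88); snap('scene','s13.png'); snap('top','t13.png'); crop('top',140,240,120,90,6,'t13c.png')
print(pan.disc(.072),pan.pan(),[o for o in pan.weights('top') if .4<o[1][0]<.8])
```

```text
t 31.48 pos [ 0.432  -0.259   0.1993] yaw 87.64 tz [-0.002 -0.    -1.   ] q [ 0.71  0.66 -0.41  1.98  0.46  0.59  1.51] F [ 1.2 -0.1  0.4] M [ 0.09 -0.04  0.  ] open mm 60.1
d [-3.379 -0.969  1.983] a [-0.005 -0.015 -0.059]
(array([0.4432, 0.2998]), np.float64(0.0502)) (array([0.4415, 0.3062]), np.float64(-41.32090616875799)) [(array([437. , 228.9]), array([ 0.6315, -0.3265]), np.float64(0.0328)), (array([182.3, 304.7]), array([0.4431, 0.3145]), np.float64(0.0509))]
```

View pics/t13c.png

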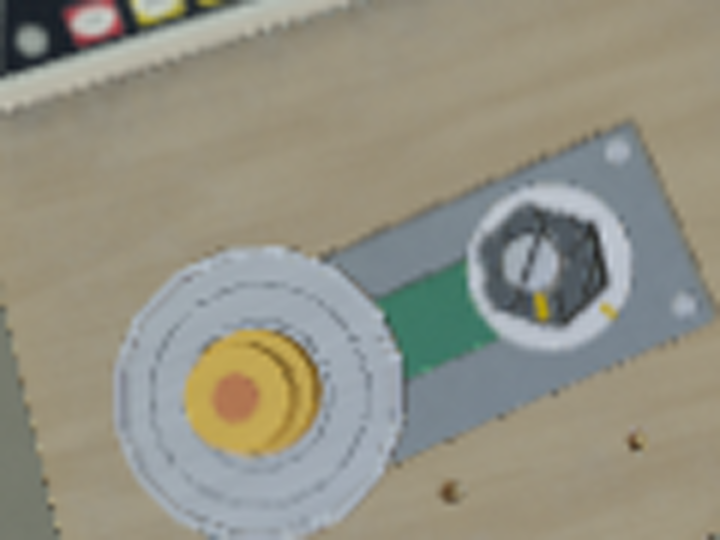

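View pics/s13.png

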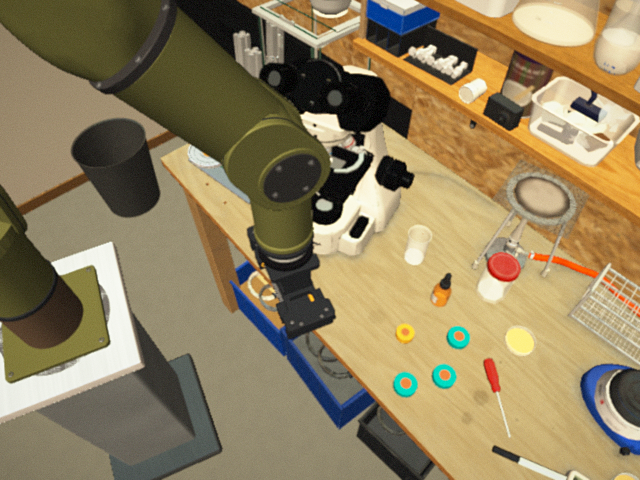

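Run:
```python
from h import *
f=lambda U,V,z:px2z('top',140+(U+.5)/6-.5,240+(V+.5)/6-.5,z)[:2].round(4)
print('c',f(241,398,.072),'b',f(255.5,391.5,.056),'pan rim',f(260.5,393.5,.044),'ring',f(261,394,.040))
```

```text
c [0.4408 0.3044] b [0.4433 0.3028] pan rim [0.4425 0.3039] ring [0.4423 0.3048]
```

servo_tool([
  {"dx": -0.7, "dy": -0.25, "dz": 0.1, "ax": 0, "ay": 0, "az": 0, "hand": 58},
  {"dx": -1.5, "dy": -0.5, "dz": 0.3, "ax": 0, "ay": 0, "az": 0, "hand": 58},
  {"dx": -2.3, "dy": -0.75, "dz": 0.6, "ax": 0, "ay": 0, "az": 0, "hand": 58},
  {"dx": -3.0, "dy": -0.96, "dz": 1.0, "ax": 0, "ay": 0, "az": 0, "hand": 58},
  {"dx": -3.37, "dy": -1.0, "dz": 1.5, "ax": 0, "ay": 0, "az": 0, "hand": 58},
  {"dx": -3.37, "dy": -1.0, "dz": 1.9, "ax": 0, "ay": 0, "az": 0, "hand": 58},
  {"dx": -3.37, "dy": -1.0, "dz": 1.9, "ax": 0, "ay": 0, "az": 0, "hand": 58},
  {"dx": -3.37, "dy": -1.0, "dz": 1.9, "ax": 0, "ay": 0, "az": 0, "hand": 58},
])

```text
clock: 32.58
tool_pos: [0.6325, -0.3235, 0.0865]
eef_rot: [0.019, 1.0, -0.0, 0.0]
contact_force: [0.1, -0.1, -0.1]
opening: 0.658
```

```bash
python3 -c "
from mv import *
st(); delta([.632,-.3252,.030],88); snap('scene','s14.png');crop('scene',350,270,120,90,6,'s14c.png')"
```

```text
t 32.58 pos [ 0.6325 -0.3235  0.0865] yaw 87.88 tz [ 0. -0. -1.] q [ 0.59  1.04 -0.39  1.38  0.46  0.81  1.59] F [ 0.1 -0.1 -0.1] M [ 0.04 -0.02  0.01] open mm 58.0
d [ 0.007 -0.029  0.942] a [-0.004  0.001 -0.02 ]
```

View pics/s14c.png

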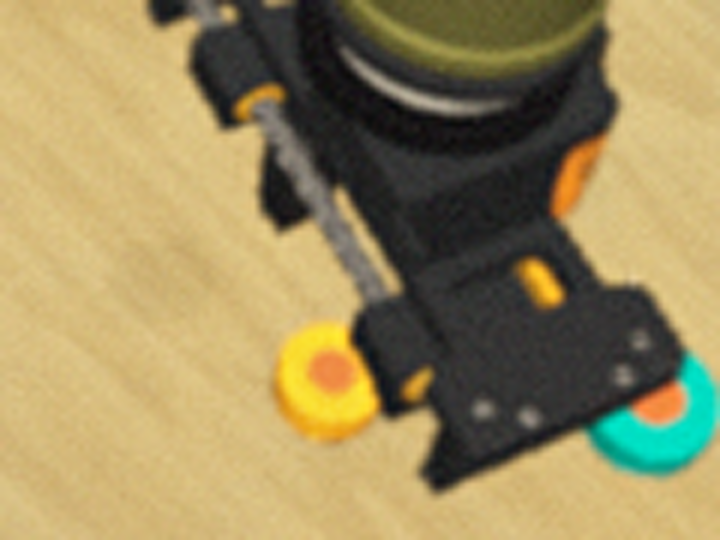

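servo_tool([
  {"dx": 0, "dy": -0.02, "dz": 0.3, "ax": 0, "ay": 0, "az": 0, "hand": 58},
  {"dx": 0, "dy": -0.02, "dz": 0.6, "ax": 0, "ay": 0, "az": 0, "hand": 58},
  {"dx": 0, "dy": -0.02, "dz": 0.85, "ax": 0, "ay": 0, "az": 0, "hand": 58},
  {"dx": 0, "dy": -0.02, "dz": 0.94, "ax": 0, "ay": 0, "az": 0, "hand": 58},
  {"dx": 0, "dy": -0.02, "dz": 0.94, "ax": 0, "ay": 0, "az": 0, "hand": 45},
  {"dx": 0, "dy": -0.02, "dz": 0.94, "ax": 0, "ay": 0, "az": 0, "hand": 30},
  {"dx": 0, "dy": -0.02, "dz": 0.94, "ax": 0, "ay": 0, "az": 0, "hand": 29},
  {"dx": 0, "dy": -0.02, "dz": 0.94, "ax": 0, "ay": 0, "az": 0, "hand": 29},
  {"dx": 0, "dy": -0.02, "dz": 0.94, "ax": 0, "ay": 0, "az": 0, "hand": 29},
], newtons=40)

```text
clock: 33.75
tool_pos: [0.6335, -0.3249, 0.0298]
eef_rot: [0.019, 1.0, -0.0, 0.001]
contact_force: [0.4, 0.5, 4.0]
opening: 0.394
```

```bash
python3 -c "
from mv import *
st()"
```

```text
t 33.75 pos [ 0.6335 -0.3249  0.0298] yaw 87.87 tz [ 0.001 -0.001 -1.   ] q [ 0.58  1.11 -0.36  1.38  0.49  0.73  1.57] F [0.4 0.5 4. ] M [-0.03 -0.08  0.02] open mm 34.7
```

servo_tool([
  {"dx": 0, "dy": 0, "dz": -0.3, "ax": 0, "ay": 0, "az": 0, "hand": 29},
  {"dx": 0, "dy": 0, "dz": -0.9, "ax": 0, "ay": 0, "az": 0, "hand": 29},
  {"dx": 0.4, "dy": 0, "dz": -1.6, "ax": 0, "ay": 0, "az": 0, "hand": 29},
  {"dx": 1.0, "dy": 0, "dz": -2.3, "ax": 0, "ay": 0, "az": 0, "hand": 29},
  {"dx": 1.7, "dy": 0.1, "dz": -2.8, "ax": 0, "ay": 0, "az": 0, "hand": 29},
  {"dx": 2.5, "dy": 0.4, "dz": -2.9, "ax": 0, "ay": 0, "az": 0, "hand": 29},
  {"dx": 3.2, "dy": 0.8, "dz": -2.9, "ax": 0, "ay": 0, "az": 0, "hand": 29},
  {"dx": 3.7, "dy": 1.4, "dz": -2.9, "ax": 0, "ay": 0, "az": 0, "hand": 29},
  {"dx": 4.0, "dy": 2.1, "dz": -2.9, "ax": 0, "ay": 0, "az": 0, "hand": 29},
  {"dx": 4.1, "dy": 2.9, "dz": -2.9, "ax": 0, "ay": 0, "az": 0, "hand": 29},
])

```text
clock: 35.0
tool_pos: [0.3923, -0.141, 0.204]
eef_rot: [0.02, 1.0, -0.0, 0.0]
contact_force: [0.2, 1.0, -0.2]
opening: 0.393
```

```bash
python3 -c "
from mv import *
st(); delta([.39,.1,.2],88)"
```

```text
t 35.0 pos [ 0.3923 -0.141   0.204 ] yaw 87.77 tz [ 0.    -0.001 -1.   ] q [ 0.47  0.56 -0.36  2.22  0.47  0.43  1.26] F [ 0.2  1.  -0.2] M [ 0.09 -0.1   0.05] open mm 34.7
d [0.195 4.012 0.064] a [-0.008  0.003 -0.039]
```

servo_tool([
  {"dx": 0.05, "dy": 0.8, "dz": 0, "ax": 0, "ay": 0, "az": 0, "hand": 29},
  {"dx": 0.1, "dy": 1.7, "dz": 0, "ax": 0, "ay": 0, "az": 0, "hand": 29},
  {"dx": 0.1, "dy": 2.6, "dz": 0, "ax": 0, "ay": 0, "az": 0, "hand": 29},
  {"dx": 0.1, "dy": 3.5, "dz": 0, "ax": 0, "ay": 0, "az": 0, "hand": 29},
  {"dx": 0.1, "dy": 4.4, "dz": 0, "ax": 0, "ay": 0, "az": 0, "hand": 29},
  {"dx": 0.1, "dy": 5.3, "dz": 0, "ax": 0, "ay": 0, "az": 0, "hand": 29},
  {"dx": 0, "dy": 6.1, "dz": 0.1, "ax": 0, "ay": 0, "az": 0, "hand": 29},
  {"dx": -0.2, "dy": 6.8, "dz": 0.4, "ax": 0, "ay": 0, "az": 0, "hand": 29},
  {"dx": -0.5, "dy": 7.3, "dz": 0.8, "ax": 0, "ay": 0, "az": 0, "hand": 29},
  {"dx": -0.58, "dy": 7.5, "dz": 1.1, "ax": 0, "ay": 0, "az": 0, "hand": 29},
])

```text
clock: 36.25
tool_pos: [0.4457, 0.3096, 0.1372]
eef_rot: [0.018, 1.0, 0.001, 0.001]
contact_force: [-0.4, -1.3, -0.9]
opening: 0.395
```

```bash
python3 -c "
from mv import *
st(); delta([.4435,.3077,.108],88)"
```

```text
t 36.25 pos [0.4457 0.3096 0.1372] yaw 87.99 tz [ 0.002  0.003 -1.   ] q [-0.56  0.78 -0.22  1.92  0.34  0.47  0.52] F [-0.4 -1.3 -0.9] M [-0.02  0.04 -0.07] open mm 34.8
d [ 0.037 -0.035  0.487] a [ 0.026  0.015 -0.002]
```

servo_tool([
  {"dx": 0.03, "dy": 0, "dz": 0.1, "ax": 0, "ay": 0, "az": 0, "hand": 29},
  {"dx": 0.03, "dy": 0, "dz": 0.25, "ax": 0, "ay": 0, "az": 0, "hand": 29},
  {"dx": 0.03, "dy": 0, "dz": 0.4, "ax": 0, "ay": 0, "az": 0, "hand": 29},
  {"dx": 0.03, "dy": 0, "dz": 0.4, "ax": 0, "ay": 0, "az": 0, "hand": 29},
  {"dx": 0.03, "dy": 0, "dz": 0.4, "ax": 0, "ay": 0, "az": 0, "hand": 29},
])

```text
clock: 36.88
tool_pos: [0.4433, 0.3068, 0.1134]
eef_rot: [0.019, 1.0, 0.0, 0.0]
contact_force: [0.2, -0.1, -0.9]
opening: 0.397
```

```bash
python3 -c "
from mv import *
st(); delta([.4435,.3077,.1025],88); snap('scene','s15.png');crop('scene',170,90,100,75,8,'s15c.png')"
```

```text
t 36.88 pos [0.4433 0.3068 0.1134] yaw 87.87 tz [ 0.  0. -1.] q [-0.57  0.81 -0.19  1.94  0.35  0.42  0.5 ] F [ 0.2 -0.1 -0.9] M [ 0.    0.02 -0.05] open mm 35.0
d [-0.003  0.016  0.182] a [ 0.002  0.003 -0.022]
```

View pics/s15c.png

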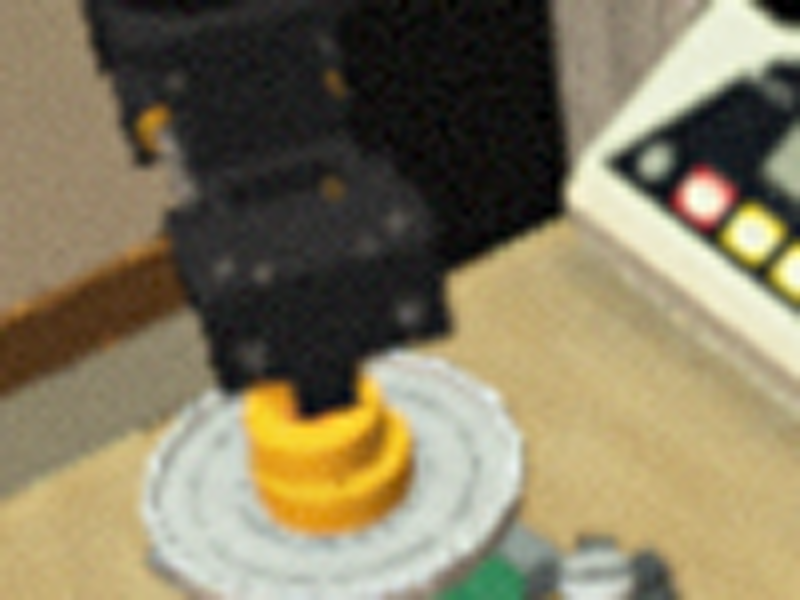

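servo_tool([
  {"dx": 0, "dy": 0.01, "dz": 0.08, "ax": 0, "ay": 0, "az": 0, "hand": 29},
  {"dx": 0, "dy": 0.01, "dz": 0.14, "ax": 0, "ay": 0, "az": 0, "hand": 29},
  {"dx": 0, "dy": 0.01, "dz": 0.17, "ax": 0, "ay": 0, "az": 0, "hand": 29},
  {"dx": 0, "dy": 0.01, "dz": 0.18, "ax": 0, "ay": 0, "az": 0, "hand": 29},
  {"dx": 0, "dy": 0.01, "dz": 0.18, "ax": 0, "ay": 0, "az": 0, "hand": 29},
])

```text
clock: 37.55
tool_pos: [0.4432, 0.3075, 0.1023]
eef_rot: [0.018, 1.0, 0.0, 0.0]
contact_force: [0.6, 1.0, -1.6]
opening: 0.395
```

```bash
python3 -c "
from mv import *
st()"
```

```text
t 37.55 pos [0.4432 0.3075 0.1023] yaw 87.88 tz [ 0.  0. -1.] q [-0.58  0.83 -0.18  1.95  0.36  0.39  0.49] F [ 0.6  1.  -1.6] M [ 0.05  0.02 -0.02] open mm 34.8
```

servo_tool([
  {"dx": 0, "dy": 0, "dz": 0.012, "ax": 0, "ay": 0, "az": 0, "hand": 29},
  {"dx": 0, "dy": 0, "dz": 0.018, "ax": 0, "ay": 0, "az": 0, "hand": 29},
  {"dx": 0, "dy": 0, "dz": 0.018, "ax": 0, "ay": 0, "az": 0, "hand": 29},
])

```text
clock: 37.92
tool_pos: [0.4433, 0.3076, 0.1016]
eef_rot: [0.018, 1.0, 0.0, 0.0]
contact_force: [-0.1, -0.1, 4.9]
opening: 0.396
```

```bash
python3 -c "
from mv import *
st()"
```

```text
t 37.92 pos [0.4433 0.3076 0.1016] yaw 87.89 tz [ 0.  0. -1.] q [-0.58  0.84 -0.18  1.95  0.36  0.39  0.49] F [-0.1 -0.1  4.9] M [-0.11  0.14  0.01] open mm 34.9
```

servo_tool([
  {"dx": 0, "dy": 0, "dz": 0, "ax": 0, "ay": 0, "az": 0, "hand": 40},
  {"dx": 0, "dy": 0, "dz": 0, "ax": 0, "ay": 0, "az": 0, "hand": 48},
  {"dx": 0, "dy": 0, "dz": 0, "ax": 0, "ay": 0, "az": 0, "hand": 54},
  {"dx": 0, "dy": 0, "dz": -0.3, "ax": 0, "ay": 0, "az": 0, "hand": 54},
  {"dx": 0, "dy": 0, "dz": -1.0, "ax": 0, "ay": 0, "az": 0, "hand": 54},
  {"dx": 0, "dy": 0, "dz": -1.8, "ax": 0, "ay": 0, "az": 0, "hand": 54},
  {"dx": 0.5, "dy": 0.7, "dz": -2.4, "ax": 0, "ay": 0, "az": 0, "hand": 54},
  {"dx": 1.0, "dy": 1.5, "dz": -2.6, "ax": 0, "ay": 0, "az": 0, "hand": 54},
  {"dx": 1.5, "dy": 2.3, "dz": -2.6, "ax": 0, "ay": 0, "az": 0, "hand": 54},
  {"dx": 2.0, "dy": 3.1, "dz": -2.6, "ax": 0, "ay": 0, "az": 0, "hand": 54},
])

```text
clock: 39.17
tool_pos: [0.3293, 0.4991, 0.2575]
eef_rot: [0.019, 1.0, 0.0, 0.0]
contact_force: [0.3, 0.8, 0.3]
opening: 0.614
```

servo_tool([
  {"dx": 0.5, "dy": 0.7, "dz": 0, "ax": 0, "ay": 0, "az": 0, "hand": 54},
  {"dx": 1.0, "dy": 1.2, "dz": 0, "ax": 0, "ay": 0, "az": 0, "hand": 54},
  {"dx": 1.0, "dy": 1.2, "dz": 0, "ax": 0, "ay": 0, "az": 0, "hand": 54},
])

```text
clock: 39.55
tool_pos: [0.268, 0.5749, 0.257]
eef_rot: [0.015, 1.0, 0.001, -0.002]
contact_force: [0.3, -0.8, 0.5]
opening: 0.616
```

Run:
```python
from mv import *
st(); snap('scene','s16.png'); snap('top','t16.png'); crop('top',140,240,120,90,6,'t16c.png');crop('scene',170,90,100,75,8,'s16c.png')
```

```text
t 39.55 pos [0.268  0.5749 0.257 ] yaw 88.29 tz [-0.003  0.002 -1.   ] q [-1.06  0.71 -0.27  1.54  0.21  0.91  0.14] F [ 0.3 -0.8  0.5] M [-0.01 -0.04 -0.  ] open mm 54.2
```

View pics/t16c.png

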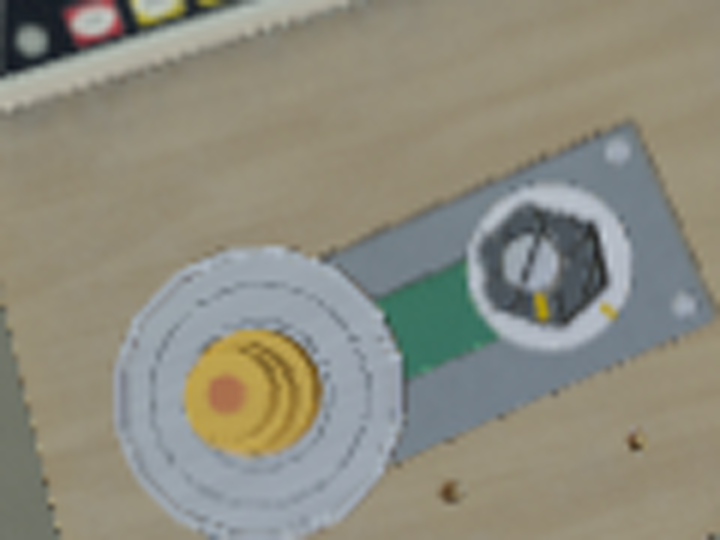

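View pics/s16c.png

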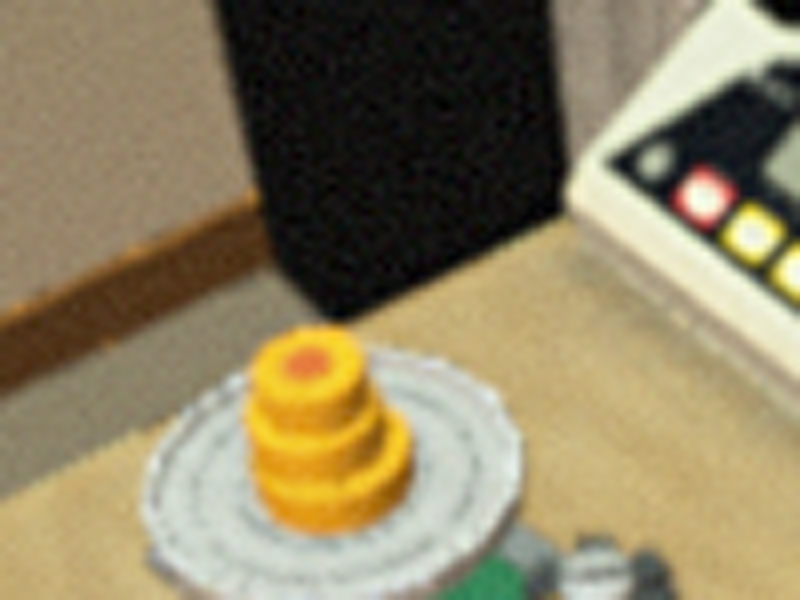

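View pics/s16.png

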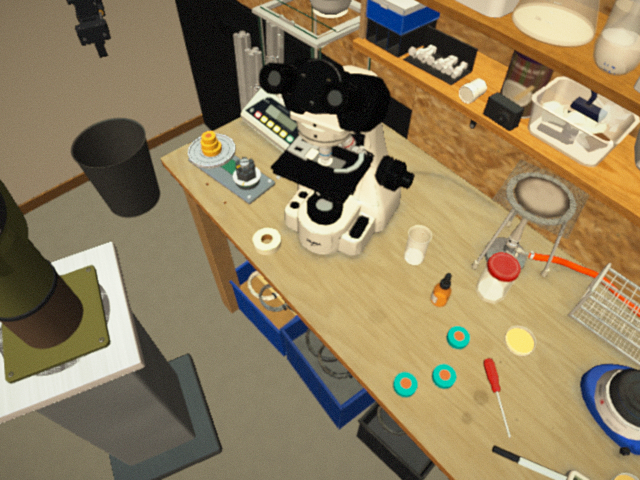

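Run:
```python
from h import *
p,_=load('scene'); k=8; u0,v0=170,90
q0=w2px('scene',[[.44,.303,.056],[.44,.303,.072],[.44,.303,.088]]); print(q0.round(2))
img=cv2.resize(p[v0:v0+75,u0:u0+100,::-1],None,fx=k,fy=k,interpolation=cv2.INTER_CUBIC)
pt,_=load('top'); it=cv2.resize(pt[275:335,152:232,::-1],None,fx=9,fy=9,interpolation=cv2.INTER_CUBIC)
def draw(im,n,c,z,D,col,o,k):
    t=np.linspace(0,2*np.pi,120); q=w2px(n,np.c_[c[0]+D/2*np.cos(t),c[1]+D/2*np.sin(t),np.full(120,z)])
    q=(q-o+.5)*k-.5; cv2.polylines(im,[q.round().astype(int)],True,col,1)
# try: top-cam estimates, scene bias 
for c,z,D,col in(((.4433,.3028),.056,.052,(255,0,0)),((.4408,.3044),.072,.044,(0,0,255)),((.4420,.3040),.088,.036,(0,255,0)),((.442,.305),.044,.12,(255,0,255))):
    draw(it,'top',c,z,D,col,np.array([152,275]),9)
    draw(img,'scene',np.array(c)+[-.0015,-.003],z,D,col,np.array([u0,v0]),k)
cv2.imwrite('pics/ov_s.png',img);cv2.imwrite('pics/ov_t.png',it)
```

```text
[[210.01 145.43]
 [208.82 140.6 ]
 [207.61 135.66]]
```

View pics/ov_s.png

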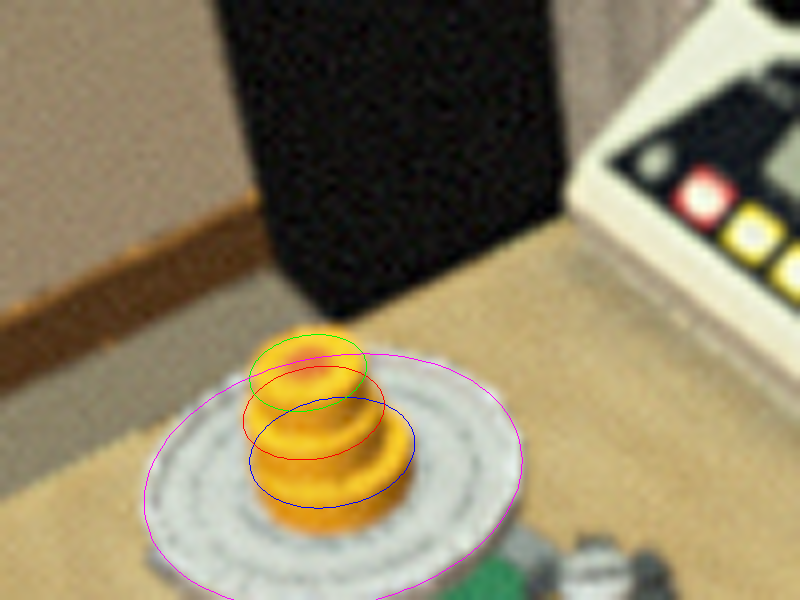

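View pics/ov_t.png

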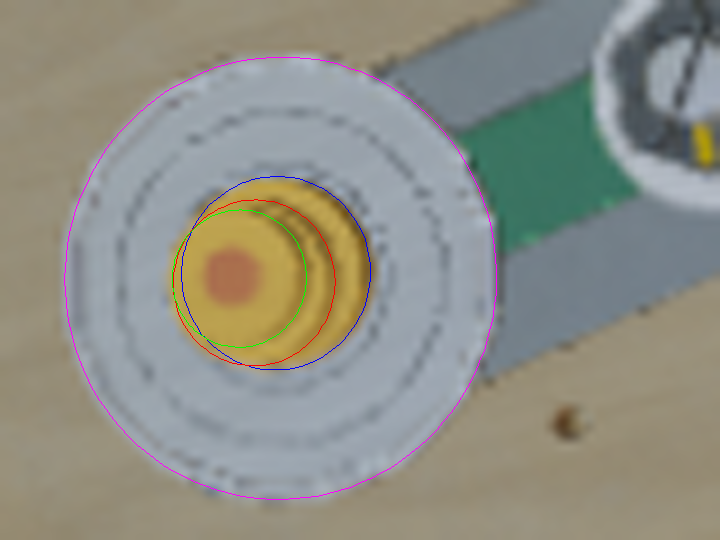

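Run:
```python
from h import *
for n,f in(('scene','scene0.png'),('top','top0.png')):
    a=cv2.imread('pics/'+f).astype(float)[:,:,::-1]; b,_=load(n); d=np.abs(a-b).mean(2)
    d=cv2.GaussianBlur(d,(0,0),1); m=(d>22).astype(np.uint8); nn,l,st,c=cv2.connectedComponentsWithStats(m)
    print(n,[(c[i].round().astype(int).tolist(),int(st[i,4])) for i in range(1,nn) if st[i,4]>12])
from fithex import fit
print(fit(load('top')[0]))
s=r.get_state(); print(s['clock'],s['qd'].round(3))
```

```text
scene [([82, 35], 1308), ([107, 7], 180), ([107, 29], 43), ([210, 144], 485), ([251, 163], 19), ([237, 168], 34), ([255, 172], 38), ([399, 286], 508), ([349, 331], 424), ([405, 333], 303)]
top [([399, 211], 296), ([437, 229], 148), ([418, 266], 220), ([237, 280], 61), ([229, 292], 50), ([182, 305], 395), ([7, 372], 39), ([29, 384], 313), ([2, 378], 15), ([54, 383], 44), ([2, 390], 22), ([9, 390], 24), ([53, 392], 21), ([12, 403], 27), ([16, 407], 20), ([3, 413], 60), ([50, 420], 379), ([26, 460], 606)]
(array([0.4947, 0.187 ]), np.float64(-16.44), np.float64(-72.56))
39.65 [ 0.031 -0.008  0.026  0.009  0.003  0.001  0.001]
```

```bash
python3 -c "
from plant import r
print(r.finish_job())"
```

```text
the job is handed in; nothing more can be done
None
```

The nut is tightened and lined up, the three weights are stacked on the pan, and I handed the job in at about 40 s.

**Nut:** I turned it clockwise about 138°, past the yellow mark, to the first slot at the scribed line. At release the gripper put the flats at −18.2°, and the top camera put them at about −16.5°. The line read −18.4° from the top camera, and −19° to −22° (less certain) from the other. So the slot agrees with the hole to within about 2° by the top camera alone; the −22° reading, if right, would mean up to about 5°. I did not re-turn the nut, as that would have meant touching it after stacking.

**Weights:** I found only three brass weights (52, 44 and 36 mm), so weight_a is taken as absent. They lie flat, largest at the bottom. The last pictures put each centre within about 3 mm of the pan's centre, and up to about 3.5 mm from each other. I did not re-centre them.

**Surroundings:** Comparing the first and last pictures, only the nut, the weights and the arm changed. The dropper bottle, beaker and tape roll stayed put, and so did the turquoise look-alikes. I never identified the vial itself in the pictures. The arm was clear of everything at hand-in.

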